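# Close a driver board in its test carrier and turn the carrier over on the inspection disc

### The job

Lay the small circuit board from the sloped rest flat into the open grey clamshell carrier, heat sink up, and then shut the carrier's lid while the carrier stands right way up. Then turn the shut carrier over, with the board in it, and leave it lying lid down, well centred on the round metal disc. Grip the board gently, with under 40 N, do not drop the carrier or let it topple over, and leave the other things on the table where they are.

Things in the scene. Friction and masses are not known exactly. Their poses are not given: they have to be found in the camera images.
- board_center (a point): Green circuit board, loose, 60 g: plate 70 (x) x 38 (y) x 4 mm; amid its upper (+z) face a finned aluminium heat sink 20 (x) x 26 (y) x 16 mm, gripped along x across its 20 mm. Other parts on it are under 6 mm high, 12 mm or more from the middle. This point is its middle, 10 mm above its underside. It starts on the sloped rest, heat sink outwards, z 35 degrees from vertical, x level.
- rest_slope (a point): Fixed plywood rest, 70 (x) x 110 (y) x 56 mm high; this point is the middle of its 35 degree slope, 34 mm above the table. The slope rises towards the rest's +x; the board leans on it, its lower long edge behind a lip that stands 8 mm out of the slope, its x axis along the rest's -y.
- case_center (a point): Grey plastic clamshell carrier, loose, 230 g. Shut it is a plain block 84 (x) x 52 (y) x 36 mm (z); this point is the block's middle, 18 mm above its underside, z from base to lid. Base: open tray 22 mm high, walls and floor 4 mm, inside 76 x 44 x 18 mm deep: the board lies in it either way round with 3 mm of room all round. Stable flat on either face or standing on an end (84 mm tall).
- lid_hinge (a point): Middle of the carrier's hinge line, fixed to the base; the line runs along the carrier's x, along the top of the base's +y long wall: y = +26, z = +4 mm from the block's middle. Axes as the carrier's.
- lid_edge (a point): Middle of the free long edge of the lid's outer face, 52 mm from the hinge along the lid and 14 mm out from it; the lid is 14 mm thick and 84 mm long. Open, the lid stands like a wall along the carrier's +y side, leaning outwards.
- lid (a joint): Angle of the carrier's lid, rad: 0 shut, pi/2 upright, 2.1 the stop; it starts at 1.7 to 2.05. The hinge is stiff (0.03 N m of friction): the lid stays at whatever angle it is left, and under 1 N at its free edge moves it. No latch.
- disc_top (a point): Fixed round aluminium inspection disc lying on the table, radius 75 mm, 6 mm thick. This point is the middle of its top face.
- bearing: Loose steel ball bearing lying flat, diameter 42, height 12 mm; origin at the middle of its underside. Leave it.
- jar: Loose small amber jar, diameter 44, height 50 mm; origin under its middle. Leave it.
- battery: Loose black battery block 30 (x) x 55 (y) x 26 mm; origin under its middle. Leave it.
- motor: Loose round drone motor, diameter 38, height with shaft 42 mm; origin under its middle. Leave it.
- driver: Loose screwdriver lying along its x axis, 170 mm long, about 30 mm high. Leave it.
- stand: Fixed clip stand: foot diameter 52 mm, thin upright post in its middle, clip head 24 mm wide, 160 mm high in all; origin under its middle. Work round it.
- bracket: Loose aluminium angle bracket, foot 40 (x) x 36 (y) x 4 mm, 30 mm high flange along its +x edge; origin under the middle of its foot. Leave it.
- gear: Loose brass gear blank lying flat, diameter 48, height 20 mm; origin under its middle. Leave it.
Things that resemble listed ones, but are neither listed nor needed, are in the scene too. What is meant by the part that bears disc_top is not black or yellow, and is the smaller of those in its own colour.

How it is judged:
By the outcome, as a careful person would: the job done as asked, in the order asked, and still so for the second after the job is handed in, with the robot touching nothing.
It also fails if it takes over 72 s, if anything falls off the work surface, if the arm or the gripper's body presses on something with over 40 N, if the wrist force passes 120 N, or if a joint passes its speed limit or range.

### The arm

A 6-joint arm with a two-finger parallel gripper is mounted at the origin on the work surface. World frame = base frame: x ahead of the robot, y to its left, z up, the work surface at z = 0. Lengths are in m, angles in rad, forces in N, time in s.
With the tool pointing down it reaches from about 0.425 to 0.95 m from the base axis. Payload 3.5 kg.
Tool frame: the origin (TCP) lies at the very end of the fingers, on their centre line; the grasp point (between the pads) lies 19 mm behind it; y points along the fingers, z is the direction in which the jaws open and shut, and the axes are right-handed (so a half turn about y gives the same grasp; the last joint's range is limited). The gripper opens to 85 mm and grips with 20 to 120 N. Pads are 22 mm wide; open, the fingers measure 114 mm over their backs; the gripper's body (76 mm by 85 mm) begins 54 mm behind the grasp point. The pads swing forward as they close: fully open they stand 13 mm farther back than shut.
Start: joints at [0.955, 0.286, 1.577, -0, 1.279, -0.15], TCP at [0.303, 0.603, 0.231] pointing down, gripper open.
Joint ranges: [-2.77, 2.77], [-0.9, 2.22], [0.21, 2.48], [-1.53, 4.67], [0.24, 2.81], [-2.84, 2.84]. Speed limits (rad/s): [2.79, 2.79, 3.14, 3.14, 3.14, 3.14].

### API

Orientations are given as a unit quaternion [x, y, z, w].
In Python, from plant import ctrl gives the robot as it stands. The module is installed in compiled form; this text tells all that it offers.
- The arm moves only by the tool jog_arm, never from a script. Its argument "deltas" is a list of rows, each a list of 3 entries, a list of its own where there are three numbers: the turn, a rotation vector about the tool's x, y, z in rad, then the shift along the tool's x, y, z in m, then the opening, from 0 (shut) to 1 (fully open). In form: [[[wx, wy, wz], [dx, dy, dz], gripper], ...]. A call has 1 to 10 rows; each row is the pose to reach, as a shift and turn from the pose measured when the call began, along the tool's axes at that moment; what a row does not reach only later rows make up. A row lasts 1/12 s, in which the tool goes at most 41.7 mm and 7.16 degrees, less where a joint would pass 70% of its speed; a pose out of reach is approached as far as the arm can. A call with a gripper value outside its range is refused whole. The fingers move at their own pace and stop on an object; "force" is the grip in N (left out, the last holds). Time passes only in rows, so rows that repeat a pose let the fingers close. It gives the time, the measured TCP pose, the force and the opening at its end, in the units of the state.
- ctrl.get_state(): the state, without advancing time (a new reading comes with each control period).
- ctrl.read_camera(name): name is "scene" or "top" or "wrist"; returns a dict with "pixels" (480x640x3 uint8, blue, green, red), "range_z" (480x640 float32, m along the optical axis (not along the pixel's ray), 0 where there is no reading), "fx", "fy", "cx", "cy" (pixels), "k1" (the pictures are not rectified: a ray, as slopes to the right and down, at radius r is drawn at 1 + k1 r^2 times it, then the intrinsics apply), "T" (4x4, takes a point from camera to world coordinates); the wrist camera has in their place "mount" (4x4, takes a point from camera to tool coordinates, whose origin is the TCP and whose axes are the tool frame's). Camera axes: x right, y up, looking along -z (the intrinsics and any distortion apply to the point x, -y, -z); pixel columns grow to the right and rows downward; lengths in m; the calibration is good to about 2 mm. A picture is of the moment at which its call begins: read the wrist's pose just before it.
- ctrl.sign_off(): hands the job in, once; it reports no verdict.
The state is a dict: "time": time; "qpos": joint angles; "dq": joint speeds; "joint_efforts": joint torques, N m; "eef_pos": TCP position; "tcp_rot": TCP orientation; "contact_force": force on the tool from outside, world axes, zero at the start; "wrist_torque": the same for the moment, N m; "opening": opening from 0.0 (shut) to 1.0 (fully open).
Only numpy, scipy, OpenCV 4.12 (cv2) and the standard library are available. Lean on these libraries where they do the work, as an engineer would, in place of code of your own. Each camera call takes 0.05 s, during which the arm holds its last target.

## Working session

There is one attempt and no reset: what is moved stays moved. The work goes in short steps, Python scripts to look and compute and a tool call to move; the robot and the scene stay as the last step left them, time stands still between calls to the robot, and variables do not carry over. Pictures are saved under pics/ and viewed, and the job is handed in when it is done.

Besides the shell and the picture viewer there is one more tool, called after ">>>" as a command line: name --argument value ..., lists and objects as JSON in quotes. jog_arm: Moves the arm, as the interface text tells. Its arguments: {"type":"object","properties":{"deltas":{"type":"array","items":{"type":"array"}},"force":{"type":"number"}},"required":["deltas"]}

```bash
mkdir -p pics; cat > h.py <<'E'
import numpy as np, cv2
from plant import ctrl
from scipy.spatial.transform import Rotation as R
np.set_printoptions(precision=4,suppress=True)
def snap(name,fn=None):
    s=ctrl.get_state(); c=ctrl.read_camera(name)
    if name=="wrist":
        T=np.eye(4);T[:3,:3]=R.from_quat(s["tcp_rot"]).as_matrix();T[:3,3]=s["eef_pos"]
        c["T"]=T@c["mount"]
    if fn: cv2.imwrite("pics/"+fn+".png",c["pixels"]); np.savez("pics/"+fn+".npz",**{k:v for k,v in c.items()})
    return c
def load(fn):
    d=np.load("pics/"+fn+".npz"); return {k:d[k] for k in d}
def pts(c):
    h,w=c["range_z"].shape
    u,v=np.meshgrid(np.arange(w),np.arange(h))
    xd=(u-c["cx"])/c["fx"]; yd=(v-c["cy"])/c["fy"]
    x,y=xd.copy(),yd.copy()
    for _ in range(10):
        f=1+c["k1"]*(x*x+y*y); x=xd/f;y=yd/f
    z=c["range_z"]
    P=np.stack([x*z,-y*z,-z,np.ones_like(z)],-1)@np.asarray(c["T"]).T
    P=P[...,:3]; P[z==0]=np.nan
    return P
def ray(c,u,v):
    xd=(u-c["cx"])/c["fx"]; yd=(v-c["cy"])/c["fy"];x,y=xd,yd
    for _ in range(10):
        f=1+c["k1"]*(x*x+y*y); x=xd/f;y=yd/f
    T=np.asarray(c["T"]);return T[:3,3],T[:3,:3]@np.array([x,-y,-1])
def atz(c,u,v,z):
    o,d=ray(c,u,v);return o+d*(z-o[2])/d[2]
def proj(c,p):
    T=np.linalg.inv(np.asarray(c["T"]));q=T[:3,:3]@np.asarray(p)+T[:3,3]
    x,y=q[0]/-q[2],-q[1]/-q[2];f=1+c["k1"]*(x*x+y*y)
    return c["fx"]*x*f+c["cx"],c["fy"]*y*f+c["cy"]
def crop(c,fn,u0,v0,u1,v1,k=4):
    im=c["pixels"][v0:v1,u0:u1]; cv2.imwrite("pics/"+fn+".png",cv2.resize(im,None,fx=k,fy=k,interpolation=cv2.INTER_CUBIC))
def st():
    s=ctrl.get_state()
    for k in s: print(k,np.asarray(s[k]))
    print(R.from_quat(s["tcp_rot"]).as_matrix())
E
python3 - <<'E'
from h import *
st()
for n in ["scene","top","wrist"]:
    c=snap(n,n+"0"); print(n,c["T"],c["fx"],c["fy"],c["cx"],c["cy"],c["k1"])
    if n=="wrist": print(c["mount"])
E
```

```text
time 0.0
qpos [ 0.955   0.2872  1.5782  0.      1.2786 -0.15  ]
dq [-0.0002  0.0022  0.0004 -0.0012 -0.0001  0.0011]
joint_efforts [ -0.0015 -40.6004 -29.2618  -0.0003   0.006   -0.    ]
eef_pos [0.3027 0.6026 0.2299]
tcp_rot [ 0.6888 -0.1635  0.1629 -0.6872]
contact_force [ 0.7712 -0.1821 -0.0844]
wrist_torque [-0.0053 -0.046  -0.0116]
opening 0.9978912883442504
[[ 0.8935 -0.0014  0.4491]
 [-0.4491 -0.0019  0.8935]
 [-0.0004 -1.     -0.0023]]
scene [[-0.7322 -0.5372  0.4187  1.0396]
 [ 0.6809 -0.5656  0.4652  0.46  ]
 [-0.013   0.6257  0.78    0.9602]
 [ 0.      0.      0.      1.    ]] 532.3600300176392 532.3600300176392 317.9198637029335 230.05878484490552 -0.1511825633557652
top [[ 0.0232  0.9968 -0.0768  0.465 ]
 [-0.9996  0.0245  0.0154 -0.0818]
 [ 0.0172  0.0764  0.9969  1.0036]
 [ 0.      0.      0.      1.    ]] 449.0128572608874 449.0128572608874 338.41323874231244 247.54605897919242 0.03874040673875374
wrist [[ 0.449  -0.8518 -0.2699  0.2347]
 [ 0.8935  0.4273  0.1379  0.636 ]
 [-0.0022 -0.3031  0.953   0.3724]
 [ 0.      0.      0.      1.    ]] 397.7563569883539 397.7563569883539 315.8992097184954 237.99394851800378 -0.006413664058169762
[[-0.0002 -0.9528 -0.3035 -0.0759]
 [-0.      0.3035 -0.9528 -0.1423]
 [ 1.     -0.0002 -0.0001 -0.0011]
 [ 0.      0.      0.      1.    ]]
```

View pics/scene0.png

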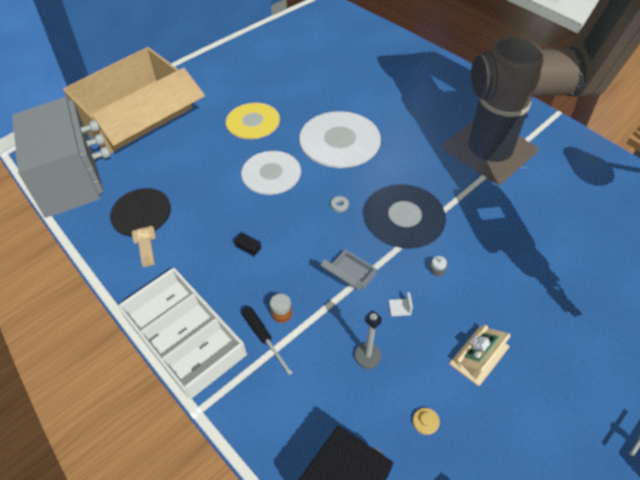

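View pics/top0.png

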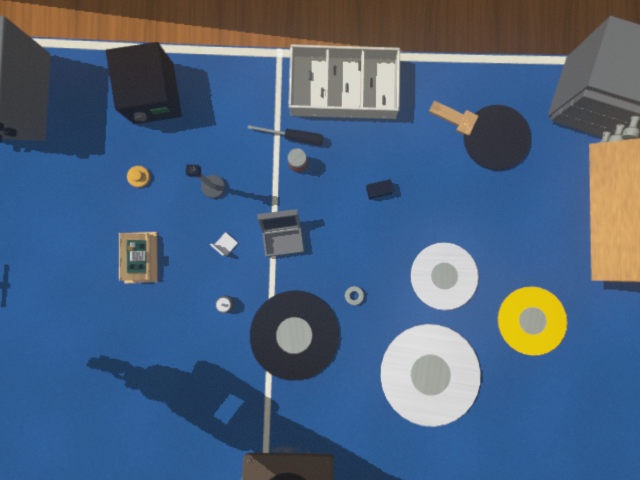

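View pics/wrist0.png

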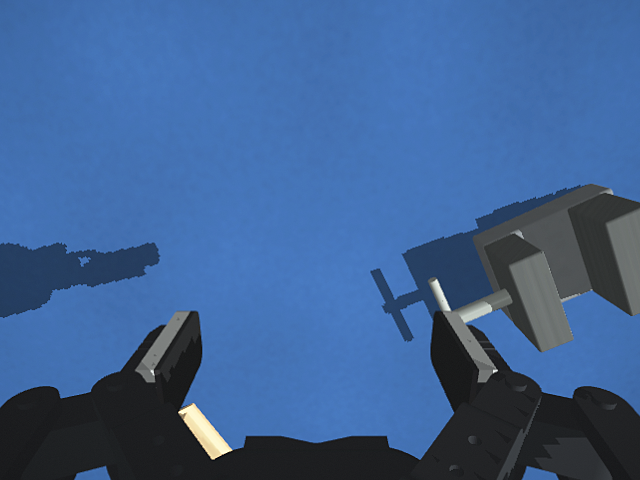

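```bash
python3 - <<'E'
from h import *
c=load("top0");P=pts(c)
crop(c,"tcase",240,190,330,280,7)
crop(c,"tboard",90,210,180,300,7)
for u,v in [(444,276),(460,240),(431,375),(500,340),(138,258),(283,240),(280,220),(294,335),(532,320),(350,120)]:
    print(u,v,P[v,u])
# disc
for n,(z0,) in {"w":(0.006,)}.items():
    g=cv2.cvtColor(c["pixels"],cv2.COLOR_BGR2HSV)
    m=((g[...,1]<60)&(g[...,2]>120)).astype(np.uint8)
    k,l,s,ce=cv2.connectedComponentsWithStats(m)
    for i in range(1,k):
        if s[i,4]>1000:
            cs,_=cv2.findContours((l==i).astype(np.uint8),cv2.RETR_EXTERNAL,cv2.CHAIN_APPROX_NONE)
            q=cs[0][:,0];X=np.array([atz(c,a,b,0.006) for a,b in q])
            A=np.c_[2*X[:,:2],np.ones(len(X))];sol=np.linalg.lstsq(A,(X[:,:2]**2).sum(1),rcond=None)[0]
            print(s[i],sol[:2],np.sqrt(sol[2]+sol[0]**2+sol[1]**2))
E
```

```text
444 276 [ 0.4842 -0.3331  0.0065]
460 240 [ 0.5662 -0.371  -0.0021]
431 375 [ 0.2687 -0.305   0.0076]
500 340 [ 0.3463 -0.4591 -0.0014]
138 258 [0.5064 0.3251 0.0441]
283 240 [0.5558 0.0266 0.0043]
280 220 [0.5944 0.0295 0.0495]
294 335 [ 0.3474 -0.0045  0.005 ]
532 320 [ 0.3926 -0.5258  0.0082]
350 120 [ 0.8355 -0.117  -0.0008]
[ 160   43  408  176 9537] [ 0.9023 -0.1471] 0.27004850840282846
[ 411  243   68   67 3613] [ 0.4847 -0.3336] 0.07423329027229363
[ 276  317   36   36 1008] [ 0.348  -0.0042] 0.03788022140176386
[ 381  324  100  103 8066] [ 0.2702 -0.3036] 0.10806052755801773
```

View pics/tcase.png

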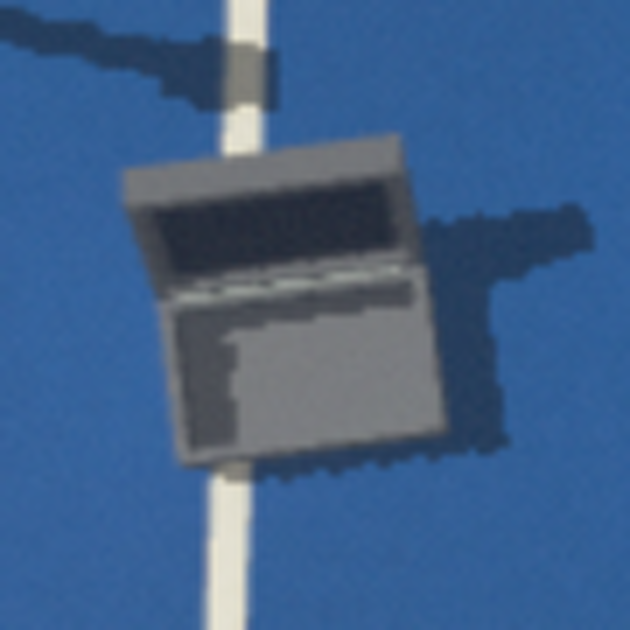

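View pics/tboard.png

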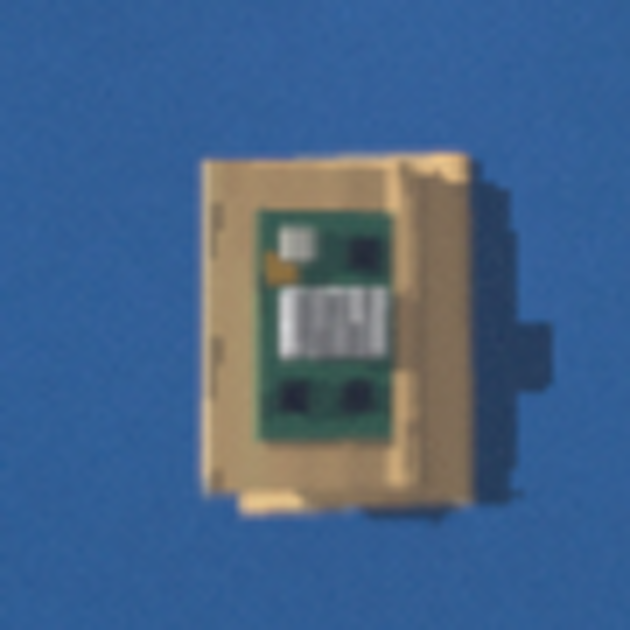

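```bash
cat >> h.py <<'E'
def go(p,Rm):
    s=ctrl.get_state();Rc=R.from_quat(s["tcp_rot"]).as_matrix()
    w=R.from_matrix(Rc.T@Rm).as_rotvec();d=Rc.T@(np.asarray(p)-s["eef_pos"])
    print("turn",w.round(4),"deg",np.degrees(np.linalg.norm(w)).round(1),"shift",d.round(4),"mm",(1000*np.linalg.norm(d)).round(1),"rows",max(np.degrees(np.linalg.norm(w))/7.16,np.linalg.norm(d)/.0417).round(1))
    return w,d
def frame(y,z):
    y=np.array(y,float);y/=np.linalg.norm(y);z=np.array(z,float);z-=y*(y@z);z/=np.linalg.norm(z)
    return np.c_[np.cross(y,z),y,z]
E
python3 - <<'E'
from h import *
c=load("top0");P=pts(c)
# rest points, print heights profile along row 258-> cols
for v in (240,258,272):
    print(v,[(u,(P[v,u]*1000).round().astype(int).tolist()) for u in range(116,166,3)])
print([(v,(P[v,132]*1000).round().astype(int).tolist()) for v in range(230,290,3)])
s=load("scene0");Q=pts(s);g=cv2.cvtColor(s["pixels"],cv2.COLOR_BGR2HSV)
m=(g[...,0]>50)&(g[...,0]<90)&(g[...,1]>80); m[:300]=0;m[:,:440]=0;m[400:]=0;m[:,530:]=0
q=Q[m];print(m.sum(),np.nanmean(q,0))
a=35*np.pi/180
go([.506,.274,.12],frame([0,np.sin(a),-np.cos(a)],[1,0,0]))
E
```

```text
240 [(116, [547, 393, 0]), (119, [543, 365, 48]), (122, [544, 361, 43]), (125, [544, 353, 47]), (128, [544, 348, 44]), (131, [545, 344, 38]), (134, [545, 340, 33]), (137, [545, 333, 35]), (140, [546, 329, 31]), (143, [546, 324, 26]), (146, [547, 320, 22]), (149, [547, 312, 24]), (152, [549, 315, 1]), (155, [549, 308, 4]), (158, [549, 302, 1]), (161, [549, 296, 0]), (164, [549, 289, 1])]
258 [(116, [507, 392, -1]), (119, [505, 362, 50]), (122, [506, 359, 43]), (125, [506, 352, 43]), (128, [506, 346, 43]), (131, [506, 336, 53]), (134, [506, 329, 54]), (137, [506, 326, 47]), (140, [506, 320, 46]), (143, [507, 318, 37]), (146, [508, 317, 25]), (149, [508, 311, 24]), (152, [509, 312, 4]), (155, [509, 306, 3]), (158, [509, 301, -1]), (161, [509, 294, 1]), (164, [510, 287, 1])]
272 [(116, [477, 391, -4]), (119, [476, 362, 44]), (122, [476, 355, 47]), (125, [476, 354, 36]), (128, [477, 343, 45]), (131, [477, 339, 41]), (134, [477, 333, 40]), (137, [477, 329, 36]), (140, [477, 326, 28]), (143, [477, 321, 24]), (146, [478, 316, 22]), (149, [478, 308, 27]), (152, [478, 312, 0]), (155, [478, 305, 1]), (158, [479, 300, -2]), (161, [479, 293, -2]), (164, [479, 286, 1])]
[(230, [570, 361, -1]), (233, [560, 346, 33]), (236, [553, 343, 37]), (239, [547, 344, 34]), (242, [540, 340, 44]), (245, [533, 338, 46]), (248, [527, 340, 40]), (251, [520, 334, 54]), (254, [514, 335, 52]), (257, [508, 334, 53]), (260, [502, 334, 51]), (263, [496, 340, 38]), (266, [489, 338, 41]), (269, [483, 338, 39]), (272, [477, 338, 40]), (275, [470, 339, 36]), (278, [464, 339, 35]), (281, [458, 353, 1]), (284, [451, 354, -1]), (287, [444, 354, -3])]
76 [0.512  0.3368 0.0371]
turn [0.3388 1.0685 0.5474] deg 71.5 shift [ 0.3292  0.1105 -0.2022] mm 401.8 rows 10.0
```

>>> jog_arm --deltas '[[[0.339, 1.069, 0.547], [0.33, 0.11, -0.202], 1], [[0.339, 1.069, 0.547], [0.33, 0.11, -0.202], 1], [[0.339, 1.069, 0.547], [0.33, 0.11, -0.202], 1], [[0.339, 1.069, 0.547], [0.33, 0.11, -0.202], 1], [[0.339, 1.069, 0.547], [0.33, 0.11, -0.202], 1], [[0.339, 1.069, 0.547], [0.33, 0.11, -0.202], 1], [[0.339, 1.069, 0.547], [0.33, 0.11, -0.202], 0.55], [[0.339, 1.069, 0.547], [0.33, 0.11, -0.202], 0.55], [[0.339, 1.069, 0.547], [0.33, 0.11, -0.202], 0.55], [[0.339, 1.069, 0.547], [0.33, 0.11, -0.202], 0.55]]'

```text
time: 0.98
eef_pos: [0.5084, 0.2707, 0.1197]
tcp_rot: [-0.323, 0.629, -0.329, 0.626]
contact_force: [0.3, -0.5, -0.7]
opening: 0.55
```

```bash
python3 - <<'E'
from h import *
st();c=snap("wrist","w1")
E
```

```text
time 0.9833
qpos [ 0.0519  0.1442  2.0591  0.7309  1.0341 -0.3559]
dq [-0.778   0.1992  0.1684  0.8524  0.0028 -0.0167]
joint_efforts [  2.6997 -31.4146 -24.24     0.5326   0.4569  -0.0839]
eef_pos [0.5084 0.2707 0.1197]
tcp_rot [-0.3235  0.6291 -0.3286  0.6258]
contact_force [ 0.2932 -0.5293 -0.6931]
wrist_torque [-0.244   0.0146  0.0033]
opening 0.5498546949639501
[[-0.0075  0.0043  1.    ]
 [-0.8183  0.5747 -0.0086]
 [-0.5747 -0.8183 -0.0008]]
```

View pics/w1.png

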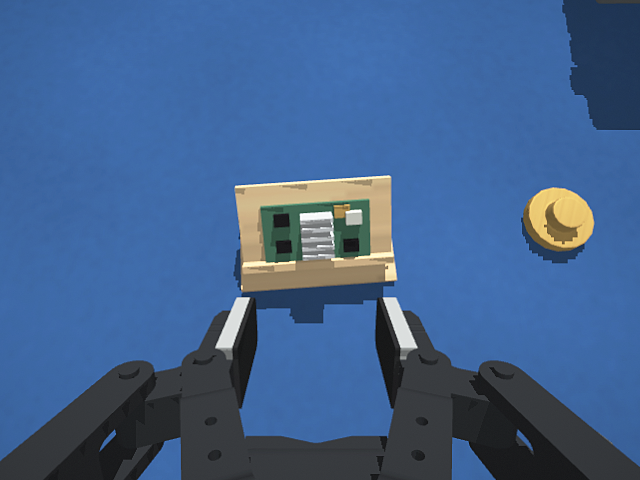

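```bash
cat > b.py <<'E'
from h import *
import sys
def an(fn):
    c=load(fn);P=pts(c)
    g=cv2.cvtColor(c["pixels"],cv2.COLOR_BGR2HSV)
    m=(g[...,0]>60)&(g[...,0]<90)&(g[...,1]>80)&(g[...,2]>40); m[330:]=0
    k,l,s,ce=cv2.connectedComponentsWithStats(m.astype(np.uint8))
    m=(np.isin(l,[i for i in range(1,k) if s[i,4]>60]))
    q=P[m];q=q[~np.isnan(q[:,0])]
    mu=np.median(q,0);
    for _ in range(3):
        r=q-q.mean(0);n=np.linalg.svd(r,full_matrices=False)[2][2];q=q[abs(r@n)<.003]
    n*=np.sign(n[2]);print("n",n,"tilt",np.degrees(np.arccos(n[2])),"n pts",len(q))
    hull=cv2.minAreaRect(np.argwhere(m)[:,::-1].astype(np.float32));print("px rect",hull)
    box=cv2.boxPoints(hull);o=q.mean(0);B=[]
    for u,v in box:
        a,d=ray(c,u,v);B.append(a+d*((o-a)@n)/(d@n))
    B=np.array(B);print(B,np.linalg.norm(np.roll(B,-1,0)-B,axis=1))
    print("top face centre",B.mean(0),"board_center",B.mean(0)+.006*n, 'plane mean',o)
    return c,P,n,B
if __name__=="__main__":
    st();snap("wrist",sys.argv[1]);c,P,n,B=an(sys.argv[1])
    crop(c,sys.argv[1]+"c",220,170,410,300,4)
E
python3 b.py w2
```

```text
time 1.0333
qpos [ 0.0453  0.1473  2.0615  0.7306  1.0318 -0.3552]
dq [ 0.1011 -0.0199 -0.0009 -0.109   0.0465  0.0157]
joint_efforts [  4.1131 -35.638  -27.118    1.7169   0.838   -0.0452]
eef_pos [0.5089 0.267  0.1168]
tcp_rot [-0.322   0.6315 -0.331   0.6229]
contact_force [ 1.0348 -3.3859 -2.3305]
wrist_torque [-0.4741 -0.0026 -0.0177]
opening 0.547494296701554
[[-0.0167  0.0057  0.9998]
 [-0.819   0.5735 -0.0169]
 [-0.5736 -0.8192 -0.0049]]
n [ 0.0387 -0.5732  0.8185] tilt 35.064110303234855 n pts 3302
px rect ((314.9646911621094, 223.5411834716797), (56.602020263671875, 108.60224914550781), 85.60128784179688)
[[0.4749 0.3456 0.0458]
 [0.5435 0.3501 0.0457]
 [0.5473 0.319  0.0238]
 [0.4755 0.3146 0.0241]] [0.0687 0.0382 0.0719 0.038 ]
top face centre [0.5103 0.3323 0.0349] board_center [0.5105 0.3289 0.0398] plane mean [0.5082 0.3333 0.0356]
```

View pics/w2c.png

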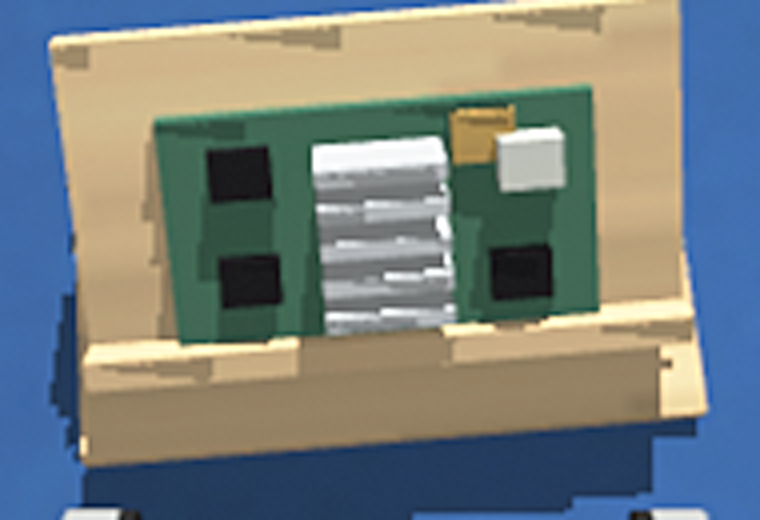

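```bash
cat > tg.py <<'E'
from h import *
a=np.radians(35);bx=np.array([np.cos(.062),np.sin(.062),0]);n=np.array([np.sin(.062)*np.sin(a),-np.cos(.062)*np.sin(a),np.cos(a)])
Rb=frame(-n,bx);C=np.array([.5103,.329,.0395])
E
python3 - <<'E'
from tg import *
st()
go(C+.045*n,Rb);
E
```

```text
time 1.0833
qpos [ 0.0502  0.146   2.0607  0.7281  1.0342 -0.3548]
dq [ 0.0881 -0.028  -0.0242 -0.016   0.0339  0.0025]
joint_efforts [ -1.5726 -30.0399 -24.8658   1.1238   0.2883  -0.0155]
eef_pos [0.5075 0.2693 0.1176]
tcp_rot [-0.3246  0.6301 -0.329   0.624 ]
contact_force [-1.0493 -0.2872  0.2378]
wrist_torque [-0.2694 -0.0021 -0.0259]
opening 0.5508557264258958
[[-0.0106  0.0016  0.9999]
 [-0.8197  0.5727 -0.0096]
 [-0.5727 -0.8197 -0.0048]]
turn [-0.0371 -0.0614  0.0009] deg 4.1 shift [-0.0042  0.0533  0.0043] mm 53.6 rows 1.3
```

>>> jog_arm --deltas '[[[-0.02, -0.03, 0], [-0.002, 0.025, 0.002], 0.5], [[-0.037, -0.061, 0.001], [-0.004, 0.045, 0.004], 0.5], [[-0.037, -0.061, 0.001], [-0.004, 0.053, 0.004], 0.5], [[-0.037, -0.061, 0.001], [-0.004, 0.053, 0.004], 0.5], [[-0.037, -0.061, 0.001], [-0.004, 0.053, 0.004], 0.5]]'

```text
time: 1.5
eef_pos: [0.5109, 0.3036, 0.0764]
tcp_rot: [-0.346, 0.617, -0.306, 0.637]
contact_force: [-0.6, 0.1, -0.5]
opening: 0.499
```

```bash
python3 b.py w3; python3 - <<'E'
from tg import *
go(C+.045*n,Rb);go(C+.0015*n,Rb)
c=load("w3")
cv2.imwrite("pics/w3d.png",cv2.resize(c["pixels"][150:480,160:480],None,fx=1.8,fy=1.8))
E
```

```text
time 1.5
qpos [ 0.1137  0.2588  2.0198  0.7589  0.9836 -0.4222]
dq [-0.0102 -0.0224 -0.0094  0.0035 -0.0019 -0.0008]
joint_efforts [  0.1198 -32.2635 -22.4399   0.9532   0.5202  -0.0016]
eef_pos [0.5109 0.3036 0.0764]
tcp_rot [-0.3463  0.6169 -0.3064  0.6369]
contact_force [-0.5616  0.1227 -0.5333]
wrist_torque [-0.2384 -0.0603  0.0065]
opening 0.4990989613854354
[[ 0.0512 -0.037   0.998 ]
 [-0.8176  0.5724  0.0632]
 [-0.5736 -0.8192 -0.0009]]
n [ 0.0388 -0.5716  0.8196] tilt 34.95688527369577 n pts 4929
px rect ((316.5, 263.0), (134.99996948242188, 67.99998474121094), -0.0)
[[0.4751 0.3148 0.0243]
 [0.4751 0.3461 0.0461]
 [0.5436 0.3504 0.0459]
 [0.5475 0.3194 0.0241]] [0.0381 0.0686 0.0381 0.0726]
top face centre [0.5103 0.3327 0.0351] board_center [0.5106 0.3293 0.04  ] plane mean [0.5087 0.3339 0.036 ]
turn [-0.      0.0008 -0.0001] deg 0.0 shift [0.0006 0.0005 0.0005] mm 0.9 rows 0.0
turn [-0.      0.0008 -0.0001] deg 0.0 shift [0.0006 0.044  0.0005] mm 44.0 rows 1.1
```

View pics/w3d.png

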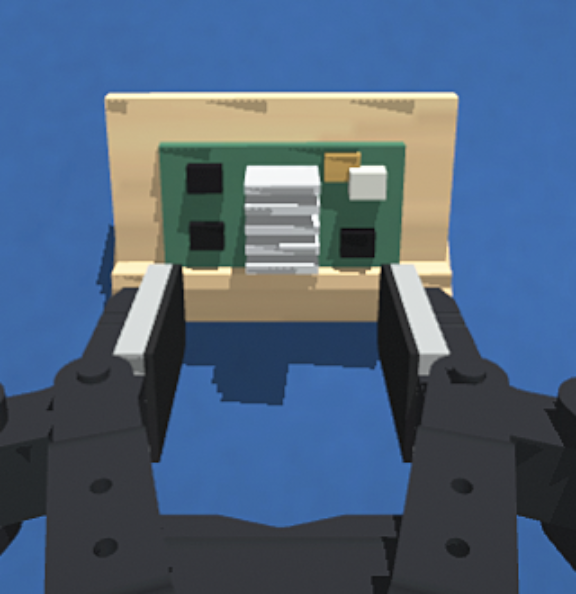

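>>> jog_arm --deltas '[[[0, 0, 0], [0, 0.02, 0], 0.45], [[0, 0, 0], [0.0006, 0.036, 0.0005], 0.45], [[0, 0, 0], [0.0006, 0.0425, 0.0005], 0.45], [[0, 0, 0], [0.0006, 0.0435, 0.0005], 0.45], [[0, 0, 0], [0.0006, 0.0435, 0.0005], 0.45]]' --force 28

```text
time: 1.97
eef_pos: [0.5105, 0.328, 0.0417]
tcp_rot: [-0.346, 0.616, -0.307, 0.638]
contact_force: [0.2, 1.1, -0.6]
opening: 0.452
```

```bash
python3 - <<'E'
from tg import *
st();c=snap("wrist","w4");go(C+.001*n,Rb)
cv2.imwrite("pics/w4d.png",cv2.resize(c["pixels"][150:480,160:480],None,fx=1.8,fy=1.8))
E
```

```text
time 1.9667
qpos [ 0.1586  0.3334  2.0066  0.8043  0.9152 -0.448 ]
dq [-0.0089 -0.0108 -0.0091  0.0007  0.0014  0.0004]
joint_efforts [  0.2344 -34.1863 -21.2929   0.9125   0.5452  -0.0038]
eef_pos [0.5105 0.328  0.0417]
tcp_rot [-0.3459  0.6163 -0.3067  0.6375]
contact_force [ 0.1636  1.0984 -0.6043]
wrist_torque [-0.3095 -0.0013  0.0045]
opening 0.4517543516729916
[[ 0.0522 -0.0353  0.998 ]
 [-0.8174  0.5726  0.063 ]
 [-0.5737 -0.8191  0.001 ]]
turn [-0.0012  0.0016 -0.0003] deg 0.1 shift [ 0.0005  0.0018 -0.0005] mm 2.0 rows 0.0
```

View pics/w4d.png

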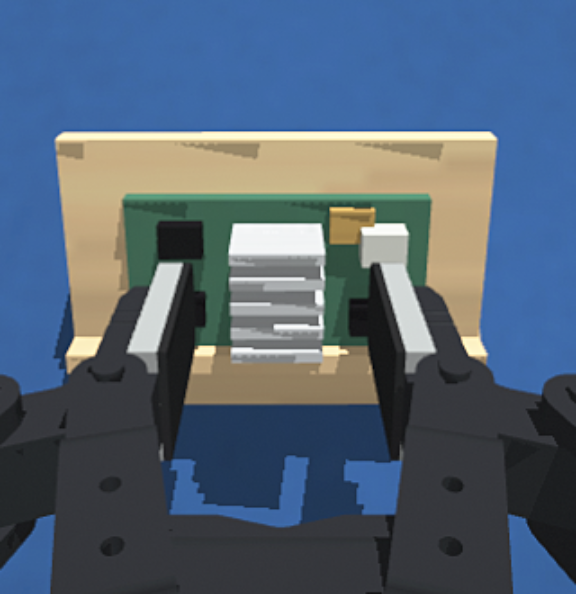

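>>> jog_arm --deltas '[[[0, 0, 0], [0.0005, 0.001, -0.0005], 0.3], [[0, 0, 0], [0.0005, 0.001, -0.0005], 0], [[0, 0, 0], [0.0005, 0.001, -0.0005], 0], [[0, 0, 0], [0.0005, 0.001, -0.0005], 0], [[0, 0, 0], [0.0005, 0.001, -0.0005], 0], [[0, 0, 0], [0.0005, 0.001, -0.0005], 0], [[0, 0, 0], [0.0005, 0.001, -0.0005], 0]]' --force 28

```text
time: 2.6
eef_pos: [0.5113, 0.3277, 0.0422]
tcp_rot: [-0.345, 0.616, -0.307, 0.638]
contact_force: [-1.8, -4.7, 5.9]
opening: 0.221
```

```bash
python3 - <<'E'
from tg import *
st();c=snap("wrist","w5");go(C+.001*n,Rb)
cv2.imwrite("pics/w5d.png",cv2.resize(c["pixels"][150:480,160:480],None,fx=1.8,fy=1.8))
E
```

```text
time 2.6
qpos [ 0.1578  0.333   2.0063  0.8055  0.9144 -0.4498]
dq [ 0.0007 -0.0012  0.0011 -0.0001  0.0015 -0.0005]
joint_efforts [  1.622  -31.7105 -20.2849   0.9971   0.1733  -0.0069]
eef_pos [0.5113 0.3277 0.0422]
tcp_rot [-0.3452  0.6158 -0.307   0.6383]
contact_force [-1.8472 -4.689   5.8791]
wrist_torque [-0.24    0.1807  0.1634]
opening 0.22110362154724605
[[ 0.0531 -0.0331  0.998 ]
 [-0.817   0.5732  0.0625]
 [-0.5742 -0.8187  0.0034]]
turn [-0.0025  0.0024 -0.0007] deg 0.2 shift [ 0.0005  0.002  -0.0009] mm 2.2 rows 0.1
```

View pics/w5d.png

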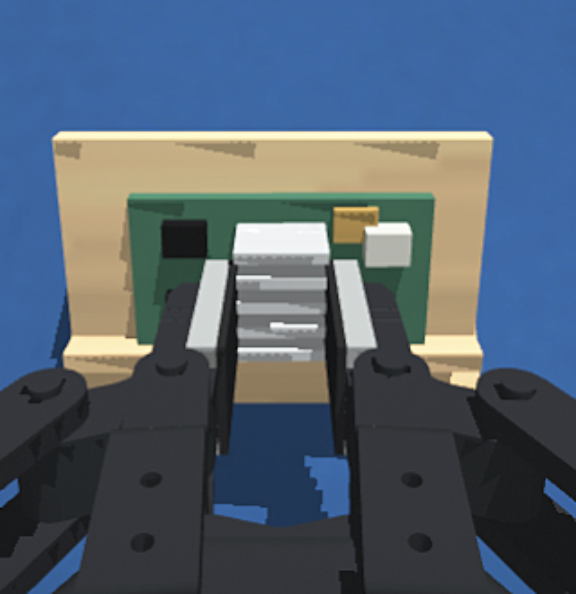

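```bash
python3 - <<'E'
from tg import *
go([.48,.2,.16],frame([0,.2,-1],[.7,.7,0]))
E
```

```text
turn [-0.1395 -0.705  -0.3999] deg 47.1 shift [ 0.0351 -0.1686 -0.0388] mm 176.6 rows 6.6
```

>>> jog_arm --deltas '[[[0, 0, 0], [0, -0.01, 0], 0], [[0, 0, 0], [0, -0.025, 0], 0], [[0, 0, 0], [0, -0.045, 0], 0], [[0, 0, 0], [0, -0.065, 0], 0], [[0, 0, 0], [0, -0.08, 0], 0], [[0, 0, 0], [0, -0.09, 0], 0], [[0, 0, 0], [0, -0.09, 0], 0]]'

```text
time: 3.23
eef_pos: [0.5157, 0.2752, 0.1179]
tcp_rot: [-0.344, 0.615, -0.308, 0.639]
contact_force: [0.4, 0.8, -0.3]
opening: 0.218
```

```bash
python3 - <<'E'
from tg import *
st();c=snap("wrist","w6")
x=np.array([.154,-.988,0])
go([.545,.03,.20],frame([0,0,-1],-x))
E
```

```text
time 3.2333
qpos [ 0.0597  0.1805  2.0206  0.7167  1.0624 -0.4028]
dq [ 0.0174  0.0334  0.0189  0.0163 -0.0247 -0.0086]
joint_efforts [ -0.1868 -31.7333 -23.7511   1.0026   0.6665   0.0218]
eef_pos [0.5157 0.2752 0.1179]
tcp_rot [-0.3442  0.6148 -0.3082  0.6392]
contact_force [ 0.3628  0.7619 -0.2854]
wrist_torque [-0.3601 -0.0191 -0.0254]
opening 0.21766939979206096
[[ 0.0541 -0.0292  0.9981]
 [-0.8172  0.5731  0.061 ]
 [-0.5738 -0.8189  0.0072]]
turn [-0.5107 -1.605  -0.4573] deg 100.0 shift [ 0.1545 -0.2099  0.0154] mm 261.1 rows 14.0
```

View pics/w6.png

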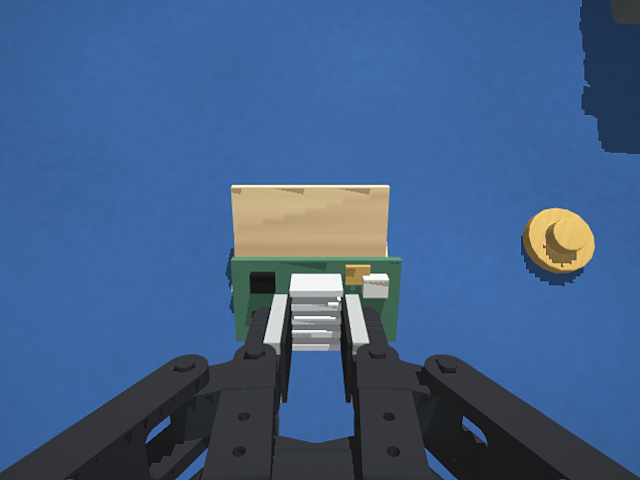

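>>> jog_arm --deltas '[[[-0.03, -0.08, -0.023], [0.003, -0.02, 0], 0], [[-0.07, -0.2, -0.06], [0.015, -0.045, 0.001], 0], [[-0.105, -0.32, -0.091], [0.031, -0.07, 0.003], 0], [[-0.14, -0.433, -0.123], [0.046, -0.09, 0.005], 0], [[-0.174, -0.546, -0.155], [0.06, -0.11, 0.006], 0], [[-0.21, -0.66, -0.187], [0.075, -0.13, 0.007], 0], [[-0.245, -0.77, -0.22], [0.09, -0.145, 0.008], 0], [[-0.28, -0.88, -0.25], [0.105, -0.16, 0.01], 0], [[-0.317, -0.995, -0.283], [0.115, -0.17, 0.011], 0], [[-0.35, -1.1, -0.314], [0.125, -0.18, 0.012], 0]]'

```text
time: 4.12
eef_pos: [0.5389, 0.0706, 0.1912]
tcp_rot: [-0.641, 0.176, -0.067, 0.744]
contact_force: [-0.1, 0.2, -1.0]
opening: 0.224
```

```bash
python3 - <<'E'
from tg import *
st()
x=np.array([.154,-.988,0])
go([.545,.03,.20],frame([0,0,-1],-x))
E
```

```text
time 4.1167
qpos [-0.1277  0.1012  1.8776  0.1571  1.3147 -1.4032]
dq [-0.069  -0.1166  0.0191 -0.5029 -0.1608 -1.1711]
joint_efforts [  0.0715 -31.5999 -28.1885   0.5667   0.4715   0.6035]
eef_pos [0.5389 0.0706 0.1912]
tcp_rot [-0.6412  0.1759 -0.0668  0.744 ]
contact_force [-0.1226  0.1672 -1.0431]
wrist_torque [-0.0727 -0.0959  0.0056]
opening 0.2237615022497195
[[ 0.9292 -0.1261  0.3473]
 [-0.3249  0.1688  0.9306]
 [-0.176  -0.9775  0.1159]]
turn [-0.1588 -0.4996 -0.1443] deg 31.2 shift [ 0.0173 -0.0162 -0.0346] mm 41.9 rows 4.4
```

>>> jog_arm --deltas '[[[-0.035, -0.11, -0.032], [0.004, -0.004, -0.009], 0], [[-0.07, -0.22, -0.064], [0.009, -0.008, -0.018], 0], [[-0.105, -0.33, -0.095], [0.013, -0.012, -0.026], 0], [[-0.14, -0.44, -0.126], [0.016, -0.015, -0.032], 0], [[-0.159, -0.5, -0.144], [0.017, -0.016, -0.035], 0], [[-0.159, -0.5, -0.144], [0.017, -0.016, -0.035], 0], [[-0.159, -0.5, -0.144], [0.017, -0.016, -0.035], 0]]'

```text
time: 4.7
eef_pos: [0.5438, 0.0304, 0.1986]
tcp_rot: [-0.705, -0.053, 0.055, 0.705]
contact_force: [-0.2, -1.4, -0.5]
opening: 0.227
```

```bash
python3 - <<'E'
from tg import *
st()
c=snap("wrist","w7")
E
```

```text
time 4.7
qpos [-0.1307  0.0307  1.9273  0.0005  1.1867 -1.8557]
dq [-0.0021  0.0061 -0.011   0.0004  0.0021  0.002 ]
joint_efforts [  0.0125 -30.1184 -28.5751  -0.0154  -0.0008  -0.037 ]
eef_pos [0.5438 0.0304 0.1986]
tcp_rot [-0.7046 -0.0534  0.0554  0.7054]
contact_force [-0.1543 -1.4002 -0.4575]
wrist_torque [ 0.0284 -0.0469  0.0251]
opening 0.22713146592268788
[[ 0.9882 -0.0029 -0.1534]
 [ 0.1534  0.0009  0.9882]
 [-0.0027 -1.      0.0013]]
```

View pics/w7.png

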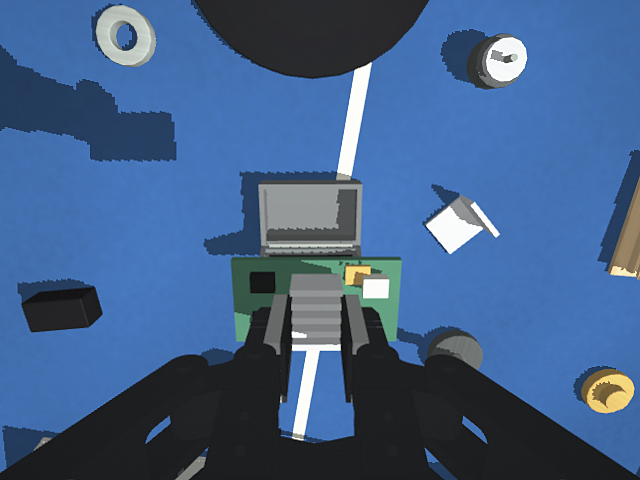

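```bash
python3 - <<'E'
from tg import *
c=load("w7");crop(c,"w7c",245,165,380,265,5)
P=pts(c)
for v in range(176,256,4): print(v,[(u,(P[v,u]*1000).round().astype(int).tolist()) for u in (262,285,310,335,359)])
E
```

```text
176 [(262, [527, -21, 1]), (285, [524, -1, 0]), (310, [521, 20, -1]), (335, [517, 41, 0]), (359, [514, 62, -2])]
180 [(262, [530, -20, 1]), (285, [527, -1, -2]), (310, [524, 21, 1]), (335, [521, 42, -1]), (359, [518, 62, -1])]
184 [(262, [530, -18, 18]), (285, [527, 1, 19]), (310, [524, 21, 20]), (335, [521, 41, 20]), (359, [517, 60, 22])]
188 [(262, [533, -17, 22]), (285, [530, 1, 21]), (310, [527, 21, 20]), (335, [524, 41, 21]), (359, [521, 61, 21])]
192 [(262, [536, -17, 22]), (285, [537, 1, 4]), (310, [534, 22, 4]), (335, [530, 43, 4]), (359, [524, 61, 21])]
196 [(262, [539, -16, 22]), (285, [540, 1, 4]), (310, [537, 23, 5]), (335, [534, 44, 4]), (359, [527, 62, 22])]
200 [(262, [543, -16, 22]), (285, [544, 2, 4]), (310, [541, 23, 3]), (335, [537, 45, 3]), (359, [530, 62, 22])]
204 [(262, [546, -16, 21]), (285, [547, 2, 4]), (310, [544, 24, 4]), (335, [540, 45, 5]), (359, [534, 63, 20])]
208 [(262, [550, -15, 20]), (285, [551, 3, 5]), (310, [547, 24, 4]), (335, [544, 46, 4]), (359, [537, 64, 22])]
212 [(262, [553, -15, 21]), (285, [554, 3, 3]), (310, [551, 25, 3]), (335, [548, 46
[... 462 characters left out ...]
553, 66, 24])]
232 [(262, [570, -13, 21]), (285, [572, 6, 4]), (310, [570, 27, 2]), (335, [565, 49, 5]), (359, [557, 67, 22])]
236 [(262, [573, -12, 22]), (285, [574, 6, 10]), (310, [570, 28, 11]), (335, [568, 49, 9]), (359, [561, 68, 21])]
240 [(262, [577, -12, 22]), (285, [574, 7, 20]), (310, [571, 28, 22]), (335, [567, 49, 21]), (359, [564, 69, 22])]
244 [(262, [580, -12, 22]), (285, [577, 8, 23]), (310, [573, 28, 25]), (335, [570, 49, 24]), (359, [567, 69, 23])]
248 [(262, [583, -11, 25]), (285, [579, 8, 26]), (310, [577, 29, 25]), (335, [573, 50, 25]), (359, [570, 70, 25])]
252 [(262, [585, -10, 29]), (285, [584, 8, 22]), (310, [580, 29, 24]), (335, [577, 50, 24]), (359, [572, 69, 30])]
```

View pics/w7c.png

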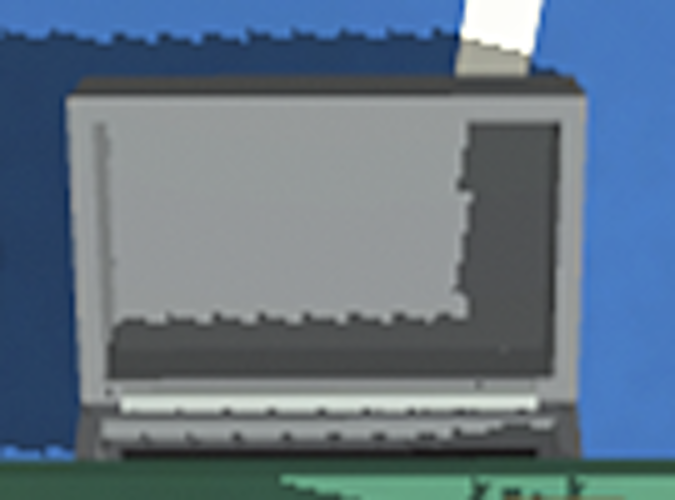

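```bash
python3 - <<'E'
from tg import *
c=load("w7")
A=np.array([atz(c,u-.4,v-.4,.022) for u,v in [(258.4,184.2),(362.2,184.2),(360.4,246),(260.6,246)]]);print(A,np.linalg.norm(np.roll(A,-1,0)-A,axis=1),A.mean(0))
x=A[0]-A[1]+A[3]-A[2];print("x ang",np.degrees(np.arctan2(x[1],x[0])), "y", np.degrees(np.arctan2(*(A[3]-A[0]+A[2]-A[1])[[1,0]])))
# board in gripper: corners via tool frame; green region
g=cv2.cvtColor(c["pixels"],cv2.COLOR_BGR2HSV);m=(g[...,0]>60)&(g[...,0]<90)&(g[...,1]>80);m[:,:200]=0;m[:,430:]=0
print(np.argwhere(m).min(0),np.argwhere(m).max(0))
crop(c,"w7b",220,250,410,350,4)
E
```

```text
[[ 0.5298 -0.0207  0.022 ]
 [ 0.517   0.0621  0.022 ]
 [ 0.5689  0.0705  0.022 ]
 [ 0.5819 -0.013   0.022 ]] [0.0837 0.0526 0.0845 0.0526] [0.5494 0.0247 0.022 ]
x ang -81.1918719605799 y 8.761122893643034
[257 231] [340 401]
```

View pics/w7b.png

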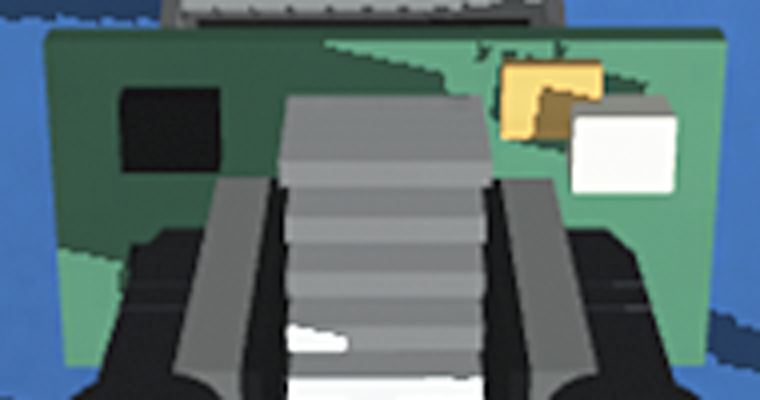

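```bash
python3 - <<'E'
from tg import *
c=load("w7");c["T"]=c["mount"]
px=[(231.3,259.5),(401.3,259.5),(396,341.7),(236.3,341.7)]
for d in np.arange(-.004,.016,.002):
    A=[]
    for u,v in px:
        o,r=ray(c,u-.4,v-.4);A.append(o+r*(d-o[1])/r[1])
    A=np.array(A);print(d.round(4),np.linalg.norm(np.roll(A,-1,0)-A,axis=1)*1000,A.mean(0)*1000)
P=pts(c)
for u,v in [(245,275),(240,300),(395,300),(390,320),(310,290),(340,268)]: print(P[v,u]*1000)
E
```

```text
-0.004 [63.1353 34.9557 63.5965 34.9473] [-7.1289 -4.     -1.9652]
-0.002 [64.0482 35.4612 64.516  35.4526] [-6.1199 -2.     -1.9642]
0.0 [64.961  35.9666 65.4356 35.9579] [-5.1109  0.     -1.9632]
0.002 [65.8739 36.472  66.3551 36.4632] [-4.1019  2.     -1.9622]
0.004 [66.7868 36.9774 67.2747 36.9685] [-3.0929  4.     -1.9612]
0.006 [67.6996 37.4829 68.1942 37.4738] [-2.0839  6.     -1.9602]
0.008 [68.6125 37.9883 69.1138 37.9791] [-1.0749  8.     -1.9592]
0.01 [69.5254 38.4937 70.0333 38.4844] [-0.0659 10.     -1.9582]
0.012 [70.4383 38.9992 70.9528 38.9898] [ 0.9431 12.     -1.9572]
0.014 [71.3511 39.5046 71.8724 39.4951] [ 1.9521 14.     -1.9562]
[-12.4291   9.6443 -31.2363]
[ -0.356   10.9612 -34.2426]
[-1.4261  8.8082 31.2805]
[ 8.3088  9.3388 29.8313]
[-13.0844  -6.2258  -4.1532]
[-15.7001   9.2539   7.9438]
```

>>> jog_arm --deltas '[[[0, 0, 0], [0.002, 0.015, -0.002], 0], [[0, 0, 0], [0.004, 0.04, -0.004], 0], [[0, 0, 0], [0.005, 0.07, -0.0045], 0], [[0, 0, 0], [0.005, 0.1, -0.0045], 0], [[0, 0, 0], [0.005, 0.125, -0.0045], 0], [[0, 0, 0], [0.005, 0.138, -0.0045], 0], [[0, 0, 0], [0.005, 0.138, -0.0045], 0], [[0, 0, 0], [0.005, 0.138, -0.0045], 0]]'

```text
time: 5.42
eef_pos: [0.5493, 0.0268, 0.0604]
tcp_rot: [-0.705, -0.053, 0.056, 0.706]
contact_force: [0.9, 0.4, -0.8]
opening: 0.22
```

```bash
python3 - <<'E'
from tg import *
st()
c=snap("wrist","w8");snap("scene","s8")
crop(c,"w8c",180,180,460,380,2.8)
E
```

```text
time 5.4167
qpos [-0.136   0.2232  1.9969  0.0007  0.9255 -1.8608]
dq [ 0.0005 -0.0383 -0.0358 -0.0016 -0.0048 -0.0022]
joint_efforts [  0.0087 -31.7624 -23.0201   0.0006   0.0486   0.0026]
eef_pos [0.5493 0.0268 0.0604]
tcp_rot [-0.7045 -0.0529  0.0556  0.7055]
contact_force [ 0.9079  0.4459 -0.7928]
wrist_torque [-0.0376  0.0247  0.0338]
opening 0.22004630690395088
[[ 0.9882 -0.004  -0.1529]
 [ 0.1529  0.0011  0.9882]
 [-0.0037 -1.      0.0017]]
```

View pics/w8c.png

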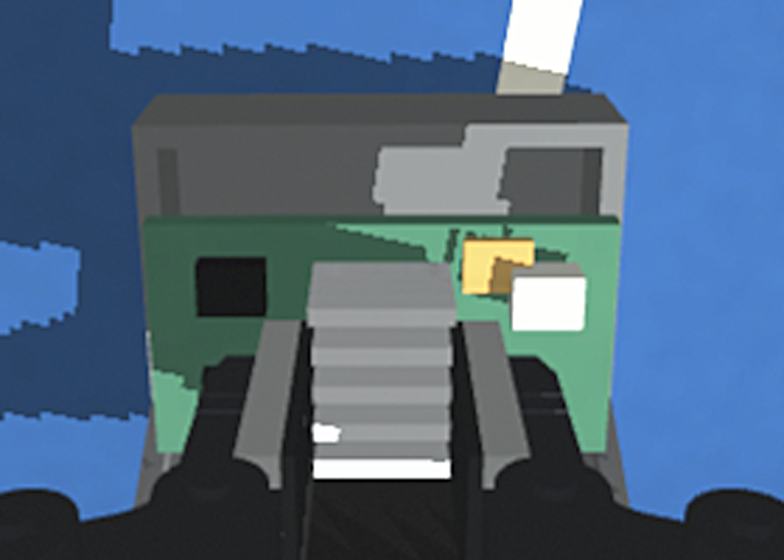

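```bash
python3 - <<'E'
from tg import *
c=load("w8");T=c["T"].copy();M=c["mount"]
h=.0604
c["T"]=M
def at(u,v,d):
    o,r=ray(c,u-.4,v-.4);return (o+r*(d-o[1])/r[1])*1000
a,b=at(227.5,224.6,h-.022),at(404.3,224.6,h-.022);print(a,b,b[2]-a[2])
p,q=at(231.8,258.6,.0098),at(401.4,258.6,.0098);print(p,q,q[2]-p[2])
print("carrier ctr x",(a+b)[0]/2+26,"board ctr x",(p+q)[0]/2+19,"z",(a+b)[2]/2,(p+q)[2]/2)
E
```

```text
[-26.1454  38.4    -43.8104] [-26.1499  38.4     39.6059] 83.4162838560971
[-19.7759   9.8    -36.4173] [-19.7759   9.8     32.8034] 69.22065872767334
carrier ctr x -0.14764791842695502 board ctr x -0.7759095973489956 z -2.102248412201913 -1.8069398397571241
```

View pics/s8.png

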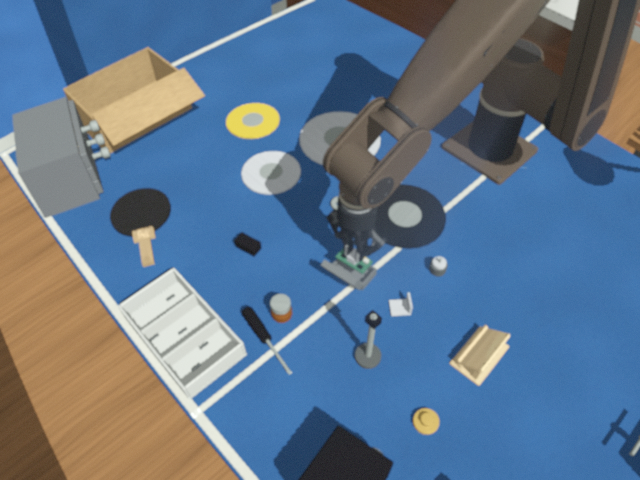

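>>> jog_arm --deltas '[[[0, 0, 0], [0.0005, 0.012, 0], 0], [[0, 0, 0], [0.0005, 0.026, 0], 0], [[0, 0, 0], [0.0005, 0.036, 0], 0], [[0, 0, 0], [0.0005, 0.041, 0], 0], [[0, 0, 0], [0.0005, 0.042, 0], 0], [[0, 0, 0], [0.0005, 0.042, 0], 0]]'

```text
time: 6.02
eef_pos: [0.5536, 0.0262, 0.0253]
tcp_rot: [0.705, 0.055, -0.054, -0.705]
contact_force: [-9.5, 0.4, 20.1]
opening: 0.224
```

```bash
python3 - <<'E'
from tg import *
s=ctrl.get_state();print(s["eef_pos"],s["contact_force"])
c=snap("wrist","w9")
crop(c,"w9c",180,180,460,380,2.8)
E
```

```text
[0.5536 0.0262 0.0253] [-9.5171  0.3986 20.0852]
```

View pics/w9c.png

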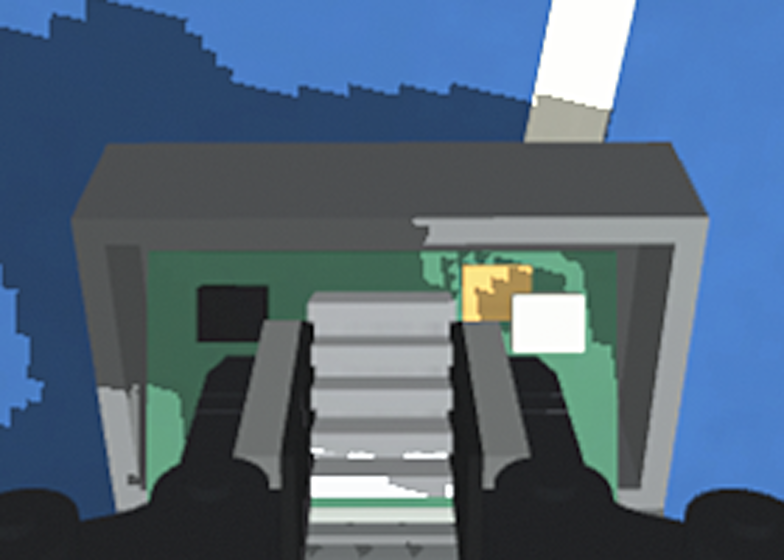

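```bash
python3 - <<'E'
from tg import *
c=snap("scene","s9");crop(c,"s9c",300,200,400,300,6)
st()
E
```

```text
time 6.1167
qpos [-0.1357  0.2865  1.9988 -0.0004  0.8533 -1.8604]
dq [ 0.001  -0.0015  0.0014 -0.001  -0.0018  0.001 ]
joint_efforts [  0.111  -24.6594 -19.4986   0.2716  -1.8639  -0.0348]
eef_pos [0.5536 0.0262 0.0253]
tcp_rot [ 0.7053  0.0555 -0.0534 -0.7047]
contact_force [-8.6382 -0.5141 20.3988]
wrist_torque [-0.1039  1.2455 -0.0556]
opening 0.22181753318279654
[[ 0.9881  0.003  -0.1535]
 [ 0.1535 -0.0007  0.9881]
 [ 0.0028 -1.     -0.0011]]
```

View pics/s9c.png

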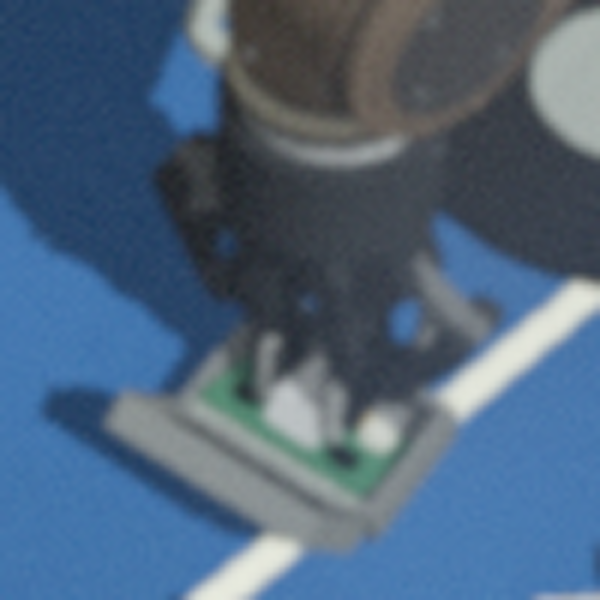

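View pics/w9.png

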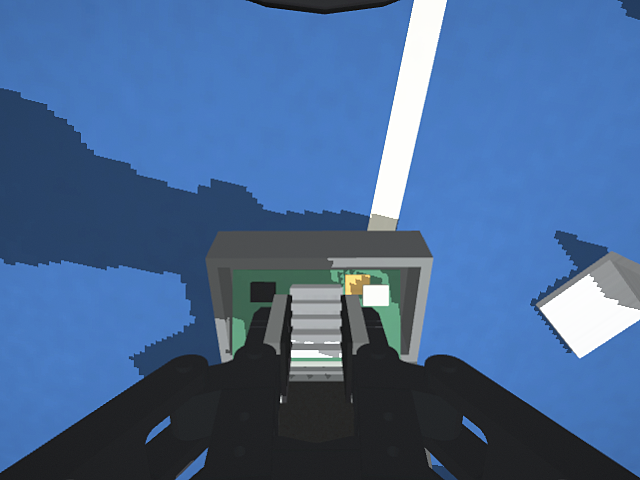

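```bash
python3 - <<'E'
from tg import *
c=load("w9");P=pts(c)
for u,v in [(215,300),(222,340),(320,252),(380,262),(425,300),(415,340),(250,275),(245,300),(240,320),(390,320),(385,340),(320,272),(400,285),(310,292),(315,362),(315,370),(225,275),(120,300),(500,400),(320,240)]: print(u,v,(P[v,u]*1000).round(1))
c["T"]=c["mount"];P=pts(c)
for u,v in [(250,275),(245,300),(240,320),(390,320),(385,340),(310,292)]: print(u,v,(P[v,u]*1000).round(1))
E
```

```text
215 300 [554.1 -16.   25.6]
222 340 [573.4 -12.2  23.2]
320 252 [527.7  21.7  26.2]
380 262 [526.6  43.9  30.5]
425 300 [540.7  65.3  27.1]
415 340 [561.1  67.1  23. ]
250 275 [547.4  -5.   12.1]
245 300 [556.6  -5.2  17.5]
240 320 [564.5  -6.   20.5]
390 320 [555.1  55.7  20.2]
385 340 [544.5  45.6  54.3]
320 272 [540.6  23.9  14.3]
400 285 [543.9  60.    7.9]
310 292 [542.2  20.2  31.3]
315 362 [nan nan nan]
315 370 [581.7  28.2  23.5]
225 275 [546.1 -14.2  18.7]
120 300 [574.4 -64.6   0.8]
500 400 [536.7  66.7  87.9]
320 240 [525.8  21.5  17.5]
250 275 [-10.9  13.2 -29.8]
245 300 [ -1.9   7.8 -31.5]
240 320 [  5.8   4.9 -33.5]
390 320 [ 5.9  5.1 28.9]
385 340 [ -5.9 -29.   20.6]
310 292 [-12.2  -6.   -4.2]
```

>>> jog_arm --deltas '[[[0, 0, 0], [0, -0.005, 0], 0], [[0, 0, 0], [-0.002, -0.015, 0], 0], [[0, 0, 0], [-0.004, -0.03, 0], 0], [[0, 0, 0], [-0.0045, -0.035, 0], 0], [[0, 0, 0], [-0.0045, -0.035, 0], 0]]'

```text
time: 6.53
eef_pos: [0.5504, 0.0253, 0.0622]
tcp_rot: [0.706, 0.057, -0.052, -0.704]
contact_force: [-0.3, -0.3, -1.0]
opening: 0.221
```

```bash
python3 - <<'E'
from tg import *
st()
c=snap("wrist","w10");crop(c,"w10c",180,180,460,380,2.8)
snap("scene","s10")
c["T"]=c["mount"];P=pts(c)
g=cv2.cvtColor(c["pixels"],cv2.COLOR_BGR2HSV);m=(g[...,0]>60)&(g[...,0]<90)&(g[...,1]>80);m[:,:200]=0;m[:,430:]=0
q=P[m];q=q[~np.isnan(q[:,0])]
for _ in range(3):
    r=q-q.mean(0);n=np.linalg.svd(r,full_matrices=False)[2][2];q=q[abs(r@n)<.003]
print(n,q.mean(0),q.min(0),q.max(0))
E
```

```text
time 6.5333
qpos [-0.138   0.217   2.0005 -0.0003  0.9168 -1.8628]
dq [-0.0008  0.0268  0.0166  0.0001 -0.0163  0.0007]
joint_efforts [  0.0669 -33.0889 -23.8831  -0.0016   0.0886  -0.0017]
eef_pos [0.5504 0.0253 0.0622]
tcp_rot [ 0.7056  0.057  -0.0519 -0.7044]
contact_force [-0.2774 -0.2627 -1.04  ]
wrist_torque [-0.013  -0.0139 -0.0197]
opening 0.22124885086314275
[[ 0.9881  0.0072 -0.1536]
 [ 0.1536 -0.0012  0.9881]
 [ 0.0069 -1.     -0.0023]]
[0.3161 0.9487 0.0052] [-0.0028  0.0082 -0.0039] [-0.0148 -0.0014 -0.0371] [0.0227 0.0138 0.0331]
```

View pics/w10c.png

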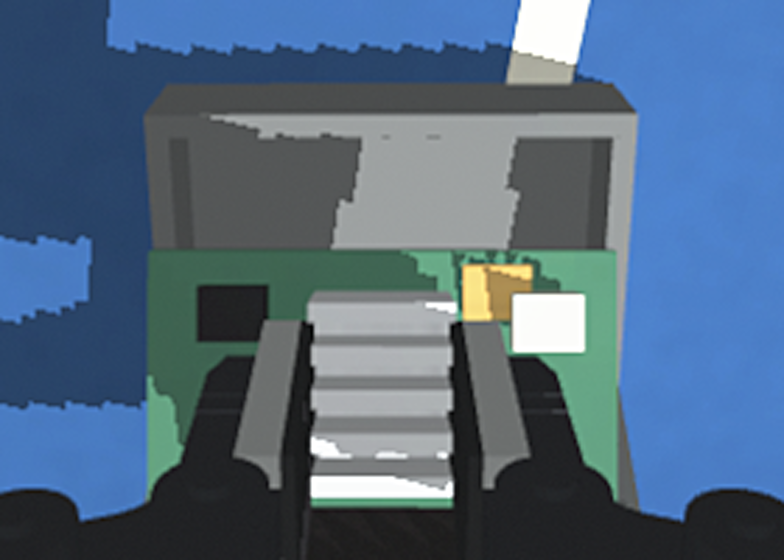

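```bash
python3 - <<'E'
from tg import *
c=load("w10")
a,b=atz(c,231.8-.4,221-.4,.022),atz(c,407.5-.4,221-.4,.022);print(a,b,(b-a),(a+b)/2)
c8=load("w8")
a,b=atz(c8,227.5-.4,224.6-.4,.022),atz(c8,404.3-.4,224.6-.4,.022);print(a,b,(b-a),(a+b)/2)
c=load("s10");crop(c,"s10c",300,200,400,300,6)
c=load("s8");crop(c,"s8c",300,200,400,300,6)
E
```

```text
[ 0.53   -0.0205  0.022 ] [0.5172 0.0619 0.022 ] [-0.0129  0.0824  0.    ] [0.5236 0.0207 0.022 ]
[ 0.53   -0.0204  0.022 ] [0.5173 0.062  0.022 ] [-0.0127  0.0825  0.    ] [0.5236 0.0208 0.022 ]
```

View pics/s10c.png

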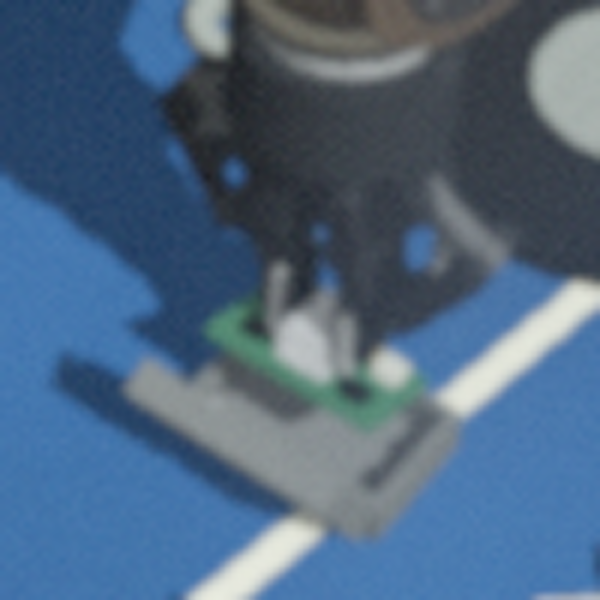

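View pics/s8c.png

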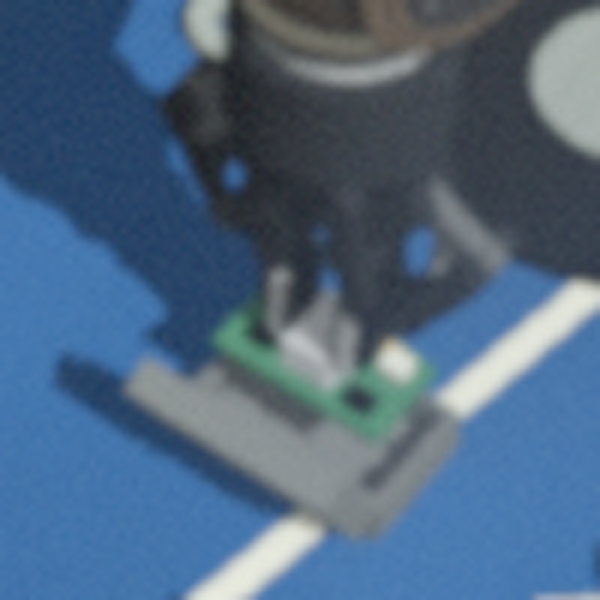

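```bash
python3 - <<'E'
from tg import *
c=load("w10");c["T"]=c["mount"]
n=np.array([.3161,.9487,.0052]);o=np.array([-.0028,.0082,-.0039])
for u,v in [(148,250),(382,250),(615,250)]:
    p,d=ray(c,u/2.8+180-.4,v/2.8+180-.4);print((p+d*((o-p)@n)/(d@n))*1000)
e=np.array([.9487,-.3161,0]);p,d=ray(c,382/2.8+180-.4,250/2.8+180-.4);E=p+d*((o-p)@n)/(d@n)
t=E+.019*e;print("top centre",t*1000,"far top",(E+.038*e)*1000,"near bot",(E+.004*n)*1000,"far bot",(E+.038*e+.004*n)*1000)
E
```

```text
[-14.1365  12.1576 -36.8102]
[-14.2078  11.9899  -1.8771]
[-14.2718  11.8209  32.84  ]
top centre [ 3.8175  5.984  -1.8771] far top [21.8428 -0.0219 -1.8771] near bot [-12.9434  15.7847  -1.8563] far bot [23.1072  3.7729 -1.8563]
```

>>> jog_arm --deltas '[[[0, 0, 0], [-0.003, 0, 0.0008], 0], [[0, 0, 0], [-0.0065, 0.002, 0.0015], 0], [[0, 0, 0], [-0.0065, 0.006, 0.0015], 0], [[0, 0, 0], [-0.0065, 0.011, 0.0015], 0], [[0, 0, 0], [-0.0065, 0.016, 0.0015], 0], [[0, 0, 0], [-0.0065, 0.02, 0.0015], 0], [[0, 0, 0], [-0.0065, 0.023, 0.0015], 0], [[0, 0, 0], [-0.0065, 0.023, 0.0015], 0]]'

```text
time: 7.3
eef_pos: [0.5418, 0.026, 0.0361]
tcp_rot: [0.705, 0.055, -0.054, -0.705]
contact_force: [-0.9, -1.2, -0.8]
opening: 0.22
```

```bash
python3 - <<'E'
from tg import *
s=ctrl.get_state();print(s["eef_pos"],s["contact_force"],s["opening"])
c=snap("wrist","w11");crop(c,"w11c",180,180,460,380,2.8)
c=snap("scene","s11");crop(c,"s11c",300,200,400,300,6)
E
```

```text
[0.5418 0.026  0.0361] [-0.8735 -1.2251 -0.833 ] 0.21987973631675325
```

View pics/w11c.png

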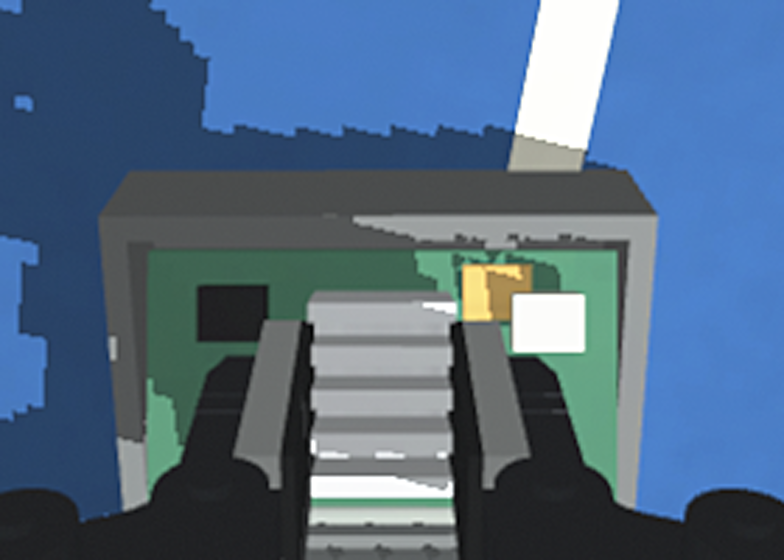

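View pics/s11c.png

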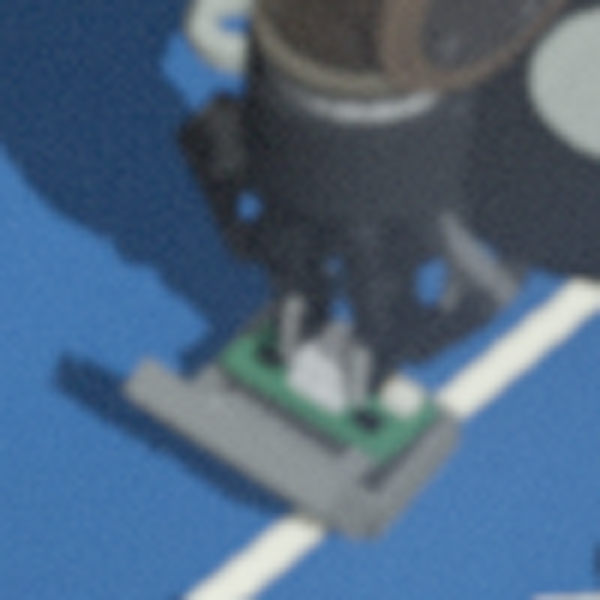

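```bash
python3 - <<'E'
from tg import *
c=load("w11");h=.0361;c["T"]=c["mount"]
def at(u,v,d):
    o,r=ray(c,u/2.8+180-.4,v/2.8+180-.4);return (o+r*(d-o[1])/r[1])*1000
for p in [(100,216),(656,216),(128,244),(630,244)]: print(at(*p,h-.022))
for p in [(147,250),(619,250)]: print(at(*p,.012))
E
```

```text
[-18.8177  14.1    -44.0902]
[-18.8179  14.1     39.1501]
[-14.3155  14.1    -40.2076]
[-14.3145  14.1     35.5606]
[-14.1951  12.     -36.9264]
[-14.1937  12.      33.4792]
```

>>> jog_arm --deltas '[[[0, 0, 0], [0.002, 0, -0.0006], 0], [[0, 0, 0], [0.0025, 0.001, -0.0006], 0], [[0, 0, 0], [0.0025, 0.004, -0.0006], 0], [[0, 0, 0], [0.0025, 0.007, -0.0006], 0], [[0, 0, 0], [0.0025, 0.01, -0.0006], 0], [[0, 0, 0], [0.0025, 0.012, -0.0006], 0], [[0, 0, 0], [0.0025, 0.0135, -0.0006], 0], [[0, 0, 0], [0.0025, 0.0135, -0.0006], 0]]'

```text
time: 8.07
eef_pos: [0.5446, 0.0258, 0.0229]
tcp_rot: [0.705, 0.055, -0.054, -0.705]
contact_force: [-0.2, 0.4, -0.0]
opening: 0.223
```

```bash
python3 - <<'E'
from tg import *
s=ctrl.get_state();print(s["eef_pos"],s["contact_force"],s["opening"])
c=snap("wrist","w12");crop(c,"w12c",180,180,460,380,2.8)
E
```

```text
[0.5446 0.0258 0.0229] [-0.1769  0.4057 -0.0007] 0.22326428646787916
```

View pics/w12c.png

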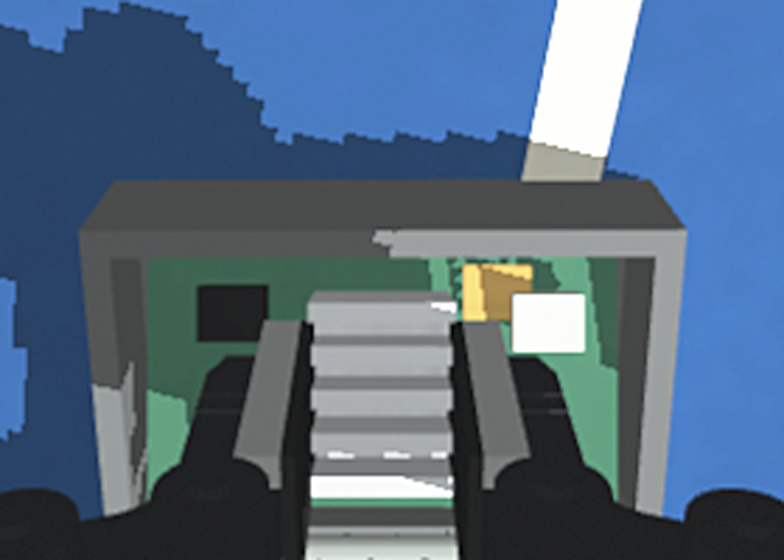

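>>> jog_arm --deltas '[[[0, 0, 0], [0, 0.001, 0], 0], [[0, 0, 0], [0, 0.002, 0], 0], [[0, 0, 0], [0, 0.003, 0], 0], [[0, 0, 0], [0, 0.004, 0], 0], [[0, 0, 0], [0, 0.005, 0], 0], [[0, 0, 0], [0, 0.005, 0], 0]]'

```text
time: 8.62
eef_pos: [0.5451, 0.0258, 0.0191]
tcp_rot: [0.705, 0.055, -0.054, -0.705]
contact_force: [-2.6, 0.5, 5.5]
opening: 0.223
```

```bash
python3 - <<'E'
from tg import *
s=ctrl.get_state();print(s["eef_pos"],s["contact_force"],s["opening"])
c=snap("wrist","w13");crop(c,"w13c",180,180,460,380,2.8)
E
```

```text
[0.5451 0.0258 0.0191] [-2.5724  0.4504  5.5013] 0.22286457807033339
```

View pics/w13c.png

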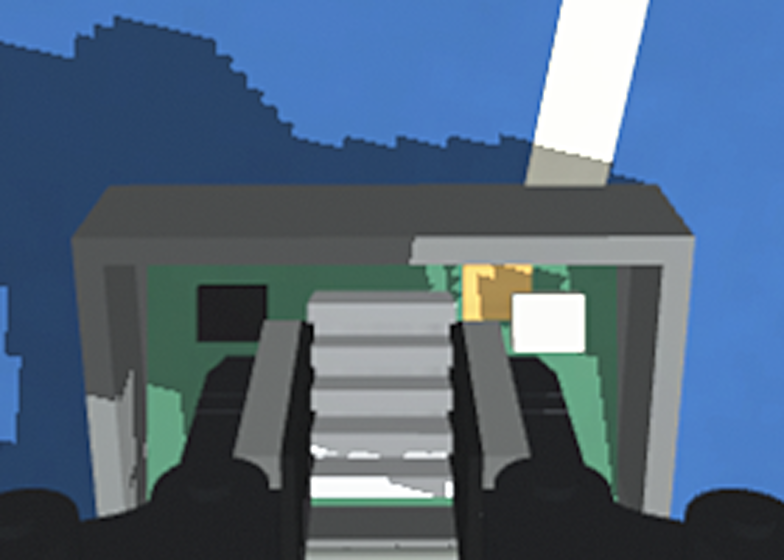

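>>> jog_arm --deltas '[[[0, 0, 0], [0, 0.001, 0], 0], [[0, 0, 0], [0, 0.001, 0], 0.28], [[0, 0, 0], [0, 0.0, 0], 0.36], [[0, 0, 0], [0, 0.0, 0], 0.42], [[0, 0, 0], [0, -0.004, 0], 0.42], [[0, 0, 0], [0, -0.02, 0], 0.42], [[0, 0, 0], [0, -0.05, 0], 0.42], [[0, 0, 0], [-0.01, -0.08, 0], 0.42], [[0, 0, 0], [-0.02, -0.11, 0], 0.42], [[0, 0, 0], [-0.02, -0.11, 0], 0.42]]'

```text
time: 9.5
eef_pos: [0.5281, 0.0223, 0.1359]
tcp_rot: [0.706, 0.059, -0.05, -0.704]
contact_force: [0.7, -1.1, 0.8]
opening: 0.417
```

```bash
python3 - <<'E'
from tg import *
s=ctrl.get_state();print(s["eef_pos"],s["contact_force"],s["opening"],s["qpos"])
c=snap("wrist","w14")
E
```

```text
[0.5281 0.0223 0.1359] [ 0.7093 -1.0913  0.7945] 0.4172353269532842 [-0.1497  0.0584  2.0222 -0.0004  1.0476 -1.8746]
```

View pics/w14.png

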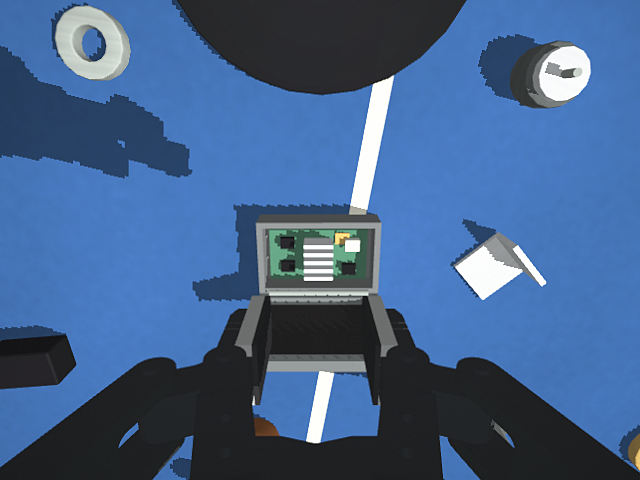

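```bash
python3 - <<'E'
from tg import *
c=load("w14");crop(c,"w14c",240,200,400,400,3);P=pts(c)
g=cv2.cvtColor(c["pixels"],cv2.COLOR_BGR2HSV);m=(g[...,0]>60)&(g[...,0]<90)&(g[...,1]>80);m[:,:200]=0;m[:,430:]=0
q=P[m];q=q[~np.isnan(q[:,0])]
for _ in range(3):
    r=q-q.mean(0);n=np.linalg.svd(r,full_matrices=False)[2][2];q=q[abs(r@n)<.003]
print(n,q.mean(0),q.min(0),q.max(0),len(q))
for v in range(290,385,5): print(v,[(P[v,u]*1000).round().tolist() for u in (290,320,350)])
s=load("s11");Q=pts(s)
for u,v in [(335,280),(340,278),(330,270),(350,285),(345,275)]: print(Q[v,u])
E
```

```text
[ 0.0023 -0.0005  1.    ] [0.5497 0.0226 0.0075] [ 0.527  -0.0122  0.0056] [0.5755 0.0615 0.0105] 2589
290 [[576.0, 9.0, 22.0], [572.0, 30.0, 22.0], [569.0, 51.0, 23.0]]
295 [[579.0, 9.0, 23.0], [575.0, 30.0, 24.0], [572.0, 51.0, 24.0]]
300 [[583.0, 10.0, 24.0], [580.0, 31.0, 23.0], [576.0, 52.0, 24.0]]
305 [[585.0, 10.0, 26.0], [581.0, 31.0, 28.0], [578.0, 52.0, 27.0]]
310 [[586.0, 11.0, 31.0], [584.0, 31.0, 30.0], [580.0, 52.0, 31.0]]
315 [[588.0, 11.0, 35.0], [585.0, 32.0, 34.0], [582.0, 52.0, 34.0]]
320 [[590.0, 12.0, 38.0], [587.0, 32.0, 38.0], [584.0, 52.0, 38.0]]
325 [[592.0, 12.0, 42.0], [588.0, 32.0, 43.0], [586.0, 52.0, 42.0]]
330 [[594.0, 13.0, 44.0], [592.0, 33.0, 43.0], [588.0, 52.0, 45.0]]
335 [[595.0, 13.0, 49.0], [592.0, 33.0, 48.0], [589.0, 52.0, 48.0]]
340 [[597.0, 14.0, 52.0], [594.0, 33.0, 51.0], [592.0, 53.0, 50.0]]
345 [[599.0, 14.0, 54.0], [596.0, 33.0, 55.0], [592.0, 52.0, 56.0]]
350 [[600.0, 14.0, 58.0], [597.0, 33.0, 59.0], [595.0, 53.0, 56.0]]
355 [[599.0, 15.0, 65.0], [596.0, 33.0, 65.0], [593.0, 52.0, 65.0]]
360 [[602.0, 15.0, 66.0], [598.0, 34.0, 67.0], [595.0, 52.0, 68.0]]
365 [[605.0, 16.0, 67.0], [604.0, 34.0, 64.0], [600.0, 53.0, 65.0]]
370 [[612.0, 16.0, 62.0], [609.0, 35.0, 63.0], [607.0, 54.0, 61.0]]
375 [[664.0, 19.0, -1.0], [659.0, 44.0, 1.0], [656.0, 69.0, -1.0]]
380 [[669.0, 20.0, -0.0], [665.0, 45.0, -1.0], [661.0, 69.0, -0.0]]
[ 0.5908  0.013  -0.0012]
[ 0.5799  0.0172 -0.0003]
[0.6106 0.0176 0.0616]
[0.5771 0.0449 0.0001]
[0.6005 0.0507 0.0687]
```

View pics/w14c.png

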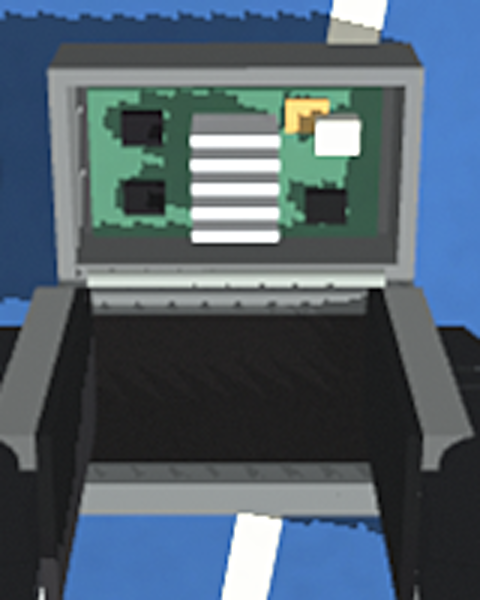

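>>> jog_arm --deltas '[[[0, 0, 0], [0.02, 0, 0], 0.0], [[0, 0, 0], [0.05, 0, 0], 0], [[0, 0, 0], [0.085, 0, 0], 0], [[0, 0, 0], [0.11, 0, 0], 0], [[0, 0, 0], [0.118, 0.02, 0], 0], [[0, 0, 0], [0.118, 0.05, 0], 0], [[0, 0, 0], [0.118, 0.075, 0], 0], [[0, 0, 0], [0.118, 0.086, 0], 0], [[0, 0, 0], [0.118, 0.086, 0], 0]]'

```text
time: 10.3
eef_pos: [0.6412, 0.0407, 0.043]
tcp_rot: [0.705, 0.055, -0.054, -0.705]
contact_force: [-0.9, 0.2, -0.7]
opening: -0.002
```

```bash
cat >> tg.py <<'E'
cc=np.array([.5491,.0262,0]);cy=np.array([.988,.153,0]);cx=np.array([.153,-.988,0])
def car(p): d=np.asarray(p)-cc; return d@cx*1000,d@cy*1000,d[2]*1000
E
python3 - <<'E'
from tg import *
s=ctrl.get_state();print(s["eef_pos"],car(s["eef_pos"]),s["contact_force"],s["opening"])
c=snap("wrist","w15");c=snap("scene","s15");crop(c,"s15c",280,170,420,310,4)
print(R.from_quat(s["tcp_rot"]).as_matrix())
E
```

```text
[0.6412 0.0407 0.043 ] (np.float64(-0.23128160116244625), np.float64(93.20454056548645), np.float64(42.99865042445143)) [-0.9385  0.2133 -0.6969] -0.002150486388333284
[[ 0.9882  0.0007 -0.1534]
 [ 0.1534 -0.0009  0.9882]
 [ 0.0006 -1.     -0.001 ]]
```

View pics/s15c.png

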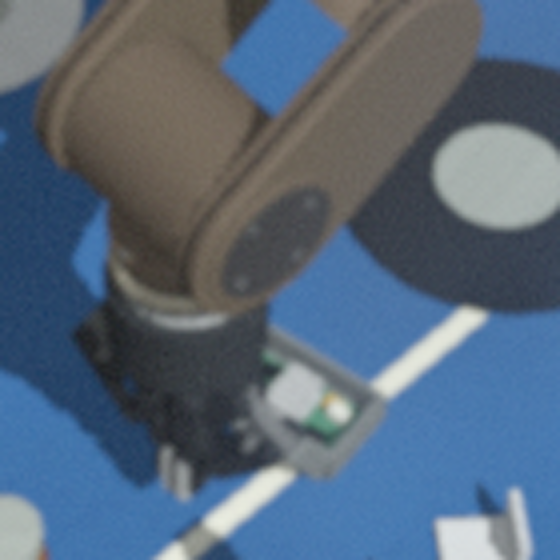

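View pics/w15.png

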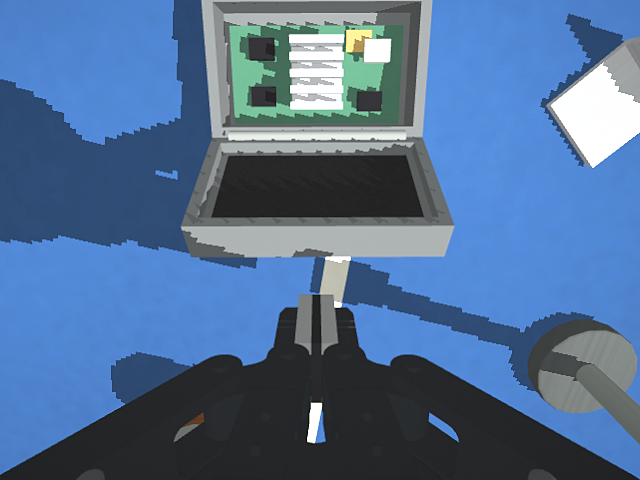

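>>> jog_arm --deltas '[[[0, 0, 0], [-0.012, -0.003, 0], 0], [[0, 0, 0], [-0.022, -0.006, 0], 0], [[0, 0, 0], [-0.029, -0.009, 0], 0], [[0, 0, 0], [-0.036, -0.012, 0], 0], [[0, 0, 0], [-0.042, -0.015, 0], 0], [[0, 0, 0], [-0.048, -0.019, 0], 0], [[0, 0, 0], [-0.053, -0.022, 0], 0], [[0, 0, 0], [-0.057, -0.023, 0], 0], [[0, 0, 0], [-0.057, -0.023, 0], 0]]'

```text
time: 11.15
eef_pos: [0.5871, 0.0317, 0.0706]
tcp_rot: [0.706, 0.057, -0.051, -0.704]
contact_force: [0.6, -0.5, -0.6]
opening: 0.0
```

```bash
python3 - <<'E'
from tg import *
s=ctrl.get_state();print(s["eef_pos"],car(s["eef_pos"]),s["contact_force"],s["opening"])
c=snap("wrist","w16")
E
```

```text
[0.5871 0.0317 0.0706] (np.float64(0.42659281383651054), np.float64(38.36049849124949), np.float64(70.60814149229688)) [ 0.6253 -0.5265 -0.5934] 0.00013243190347869807
```

View pics/w16.png

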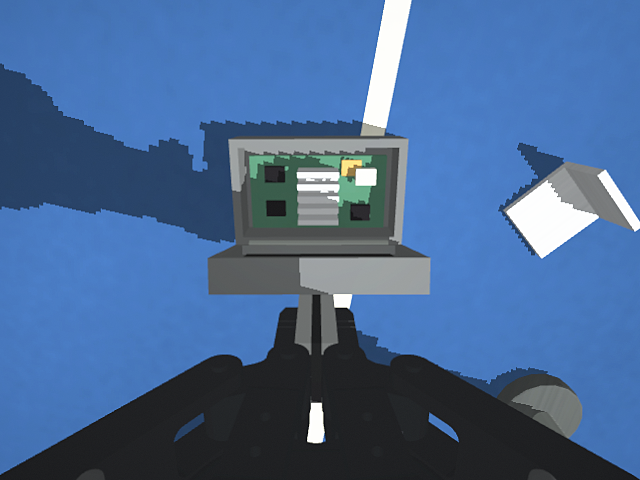

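>>> jog_arm --deltas '[[[0, 0, 0], [-0.003, 0.005, 0], 0], [[0, 0, 0], [-0.008, 0.007, 0], 0], [[0, 0, 0], [-0.014, 0.009, 0], 0], [[0, 0, 0], [-0.02, 0.012, 0], 0], [[0, 0, 0], [-0.026, 0.015, 0], 0], [[0, 0, 0], [-0.032, 0.019, 0], 0], [[0, 0, 0], [-0.037, 0.024, 0], 0], [[0, 0, 0], [-0.041, 0.028, 0], 0], [[0, 0, 0], [-0.042, 0.031, 0], 0], [[0, 0, 0], [-0.042, 0.032, 0], 0]]'

```text
time: 12.03
eef_pos: [0.5449, 0.0252, 0.037]
tcp_rot: [0.706, 0.056, -0.052, -0.704]
contact_force: [-0.9, 0.3, 0.7]
opening: 0.003
```

```bash
python3 - <<'E'
from tg import *
s=ctrl.get_state();print(s["eef_pos"],car(s["eef_pos"]),s["contact_force"],s["opening"])
c=snap("wrist","w17")
E
```

```text
[0.5449 0.0252 0.037 ] (np.float64(0.32555104202304885), np.float64(-4.299891806138796), np.float64(37.033374102504375)) [-0.8511  0.3421  0.7302] 0.0025455372127069793
```

View pics/w17.png

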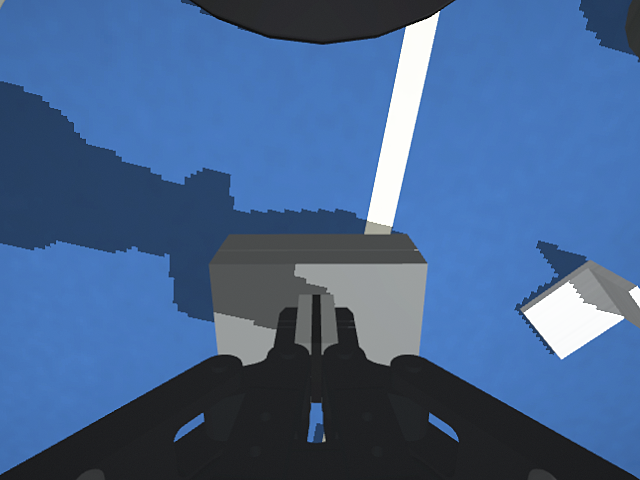

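>>> jog_arm --deltas '[[[0, 0, 0], [-0.004, 0, 0], 0], [[0, 0, 0], [-0.007, 0.002, 0], 0], [[0, 0, 0], [-0.007, 0.003, 0], 0], [[0, 0, 0], [-0.007, 0.003, 0], 0], [[0, 0, 0], [-0.007, -0.01, 0], 0], [[0, 0, 0], [-0.02, -0.05, 0], 0.5], [[0, 0, 0], [-0.03, -0.09, 0], 1], [[0, 0, 0], [-0.03, -0.11, 0], 1], [[0, 0, 0], [-0.03, -0.11, 0], 1]]'

```text
time: 12.83
eef_pos: [0.5183, 0.0202, 0.1534]
tcp_rot: [0.707, 0.061, -0.048, -0.703]
contact_force: [0.9, 0.2, 1.1]
opening: 0.563
```

```bash
python3 - <<'E'
from tg import *
st()
c=snap("wrist","w18");crop(c,"w18c",200,180,440,360,3)
P=pts(c)
for u,v in [(300,240),(320,250),(340,280),(280,280),(320,300)]: print(P[v,u])
c=snap("scene","s18");crop(c,"s18c",280,200,420,320,5)
E
```

```text
time 12.8333
qpos [-0.1566  0.0107  2.0361 -0.0004  1.0762 -1.8811]
dq [-0.0032  0.0604  0.0475 -0.0019 -0.0517 -0.0004]
joint_efforts [  0.1388 -26.6292 -24.7748  -0.0072   0.2985  -0.0022]
eef_pos [0.5183 0.0202 0.1534]
tcp_rot [ 0.7066  0.0607 -0.048  -0.7033]
contact_force [0.9442 0.1598 1.0521]
wrist_torque [ 0.0054 -0.0072  0.0286]
opening 0.5630776688093501
[[ 0.988   0.0183 -0.1533]
 [ 0.1534 -0.0032  0.9882]
 [ 0.0176 -0.9998 -0.006 ]]
[0.53   0.0084 0.0352]
[0.5352 0.0231 0.035 ]
[0.5554 0.0408 0.0352]
[ 0.5616 -0.0015  0.0363]
[0.5731 0.0292 0.0357]
```

View pics/w18c.png

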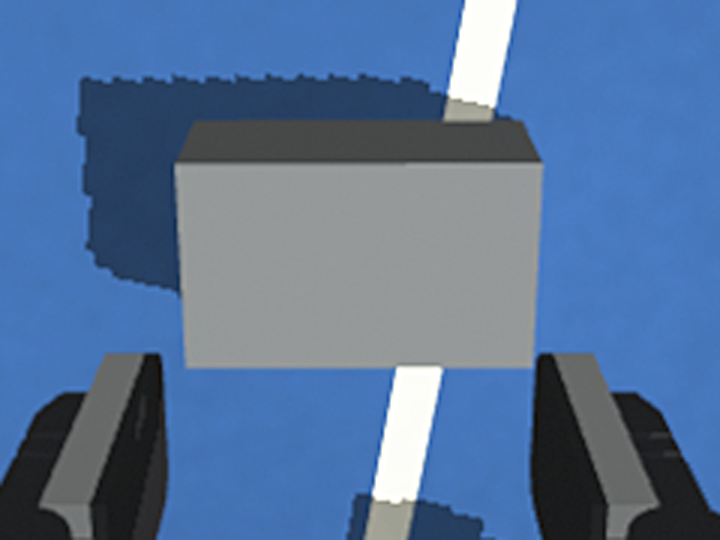

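View pics/s18c.png

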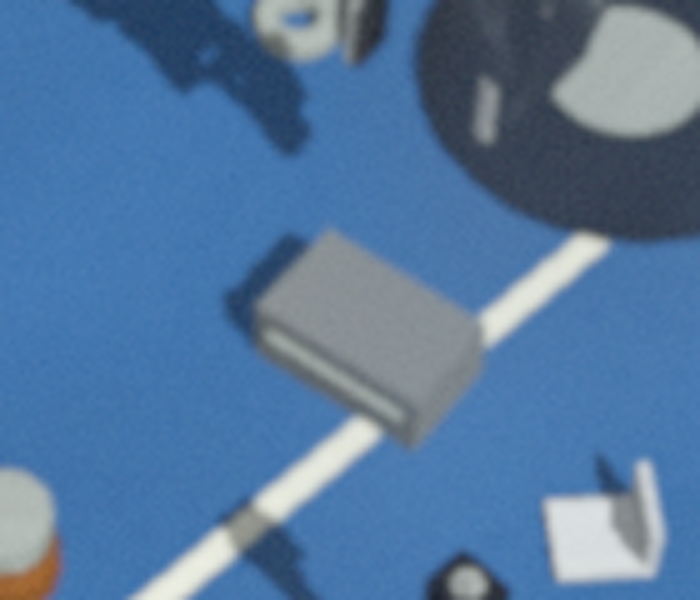

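```bash
cat > kin.py <<'E'
import numpy as np
from scipy.optimize import least_squares
from scipy.spatial.transform import Rotation as R
D=[([.955,.2872,1.5782,0,1.2786,-.15],[.3027,.6026,.2299],[0.6888,-0.1635,0.1629,-0.6872]),
([.0502,.146,2.0607,.7281,1.0342,-.3548],[.5075,.2693,.1176],[-.3246,.6301,-.329,.624]),
([.1137,.2588,2.0198,.7589,.9836,-.4222],[.5109,.3036,.0764],[-.3463,.6169,-.3064,.6369]),
([.1586,.3334,2.0066,.8043,.9152,-.448],[.5105,.328,.0417],[-.3459,.6163,-.3067,.6375]),
([-.1277,.1012,1.8776,.1571,1.3147,-1.4032],[.5389,.0706,.1912],[-.6412,.1759,-.0668,.744]),
([-.1307,.0307,1.9273,.0005,1.1867,-1.8557],[.5438,.0304,.1986],[-.7046,-.0534,.0554,.7054]),
([-.136,.2232,1.9969,.0007,.9255,-1.8608],[.5493,.0268,.0604],[-.7045,-.0529,.0556,.7055]),
([-.1566,.0107,2.0361,-.0004,1.0762,-1.8811],[.5183,.0202,.1534],[.7066,.0607,-.048,-.7033])]
def rz(a): return R.from_euler('z',a)
def ry(a): return R.from_euler('y',a)
def fk(q,p,s4=1,s6=1):
    h,sx,e,L2,L3x,L3,d,q60=p
    A=rz(q[0]);P=np.array([0,0,h])+A.apply([sx,e,0])
    A=A*ry(q[1]);P=P+A.apply([0,0,L2])
    A=A*ry(q[2]);P=P+A.apply([L3x,0,L3])
    A=A*rz(s4*q[3])*ry(q[4]);P=P+A.apply([0,0,d])
    A=A*rz(s6*q[5]+q60)
    # tool axes: y = approach (local z), z tool = local x , x tool = y x z = local z x x = local y
    M=A.as_matrix();T=np.c_[M[:,1],M[:,2],M[:,0]]
    return P,R.from_matrix(T)
def res(p,s4,s6):
    r=[]
    for q,x,o in D:
        P,T=fk(q,p,s4,s6);r+=list(P-x);r+=list(.3*(R.from_quat(o).inv()*T).as_rotvec())
    return np.array(r)
best=None
for s4 in(1,-1):
  for s6 in (1,-1):
    for q0 in (0,1.57,3.14,-1.57):
      f=least_squares(res,[.3,0,.1,.4,0,.4,.3,q0],args=(s4,s6))
      if best is None or f.cost<best[0]: best=(f.cost,f.x,s4,s6)
p,s4,s6=best[1:]
LO=np.array([-2.77,-.9,.21,-1.53,.24,-2.84]);HI=np.array([2.77,2.22,2.48,4.67,2.81,2.84])
def ik(x,Rm,q0,n=30,seed=0):
    g=np.random.default_rng(seed);out=[]
    T=R.from_matrix(Rm)
    def f(q):
        P,A=fk(q,p,s4,s6);return np.r_[(P-x)*5,(T.inv()*A).as_rotvec()]
    for i in range(n):
        s=np.clip(np.array(q0)+ (0 if i==0 else g.normal(0,.8,6)),LO+.01,HI-.01)
        r=least_squares(f,s,bounds=(LO,HI))
        if r.cost<1e-6 and not any(np.abs(r.x-o).max()<.05 for o in out): out.append(r.x)
    return sorted(out,key=lambda o:np.abs(o-q0).max())
if __name__=="__main__":
    print(best,np.abs(res(p,s4,s6)).max())
E
python3 kin.py
python3 - <<'E'
from tg import *
c=load("w18")
A=np.array([atz(c,200+u/3-.33,180+v/3-.33,.036) for u,v in [(175,163),(543,163),(534,367),(187,367)]]);print(A,np.linalg.norm(np.roll(A,-1,0)-A,axis=1),A.mean(0))
x=A[0]-A[1]+A[3]-A[2];print("x ang",np.degrees(np.arctan2(x[1],x[0])))
E
```

```text
(np.float64(1.5915579856686254e-08), array([ 2.40126095e-01, -6.64517435e-05,  1.00908493e-01,  4.43066429e-01,
        2.04957002e-02,  5.72528643e-01,  2.49281444e-01,  3.14163743e+00]), 1, 1) 6.199066657402996e-05
[[ 0.5299 -0.0206  0.036 ]
 [ 0.5169  0.0622  0.036 ]
 [ 0.568   0.0707  0.036 ]
 [ 0.5811 -0.0122  0.036 ]] [0.0838 0.0518 0.0839 0.0519] [0.5489 0.025  0.036 ]
x ang -81.03798234987428
```

```bash
cat > plan.py <<'E'
from kin import *
np.set_printoptions(precision=3,suppress=True)
Z=np.array([0,0,1.])
def tool(phi,yv,sg,g):   # yv: jaw-axis (unit, horizontal); d = -Z rotated about yv by phi
    d=R.from_rotvec(yv*phi).apply(-Z); z=sg*yv
    M=np.c_[np.cross(d,z),d,z]
    return g+.019*d,M
def track(path,q0):
    q=np.array(q0);Q=[q]
    T=None
    for x,M in path:
        A=R.from_matrix(M)
        f=lambda q:np.r_[(fk(q,p,s4,s6)[0]-x)*5,(A.inv()*fk(q,p,s4,s6)[1]).as_rotvec()]
        r=least_squares(f,q);q=r.x
        Q.append(q)
        if r.cost>1e-5: return np.array(Q),False
    Q=np.array(Q);ok=(Q>LO).all() and (Q<HI).all()
    return Q,ok
q0=[-.1566,.0107,2.0361,0,1.0762,-1.8811]
if __name__=="__main__":
    g=np.array([.5488,.0265,.025])
    for sg in (1,-1):
        yv=np.array([np.cos(np.radians(8.9)),np.sin(np.radians(8.9)),0])
        for ph in (-60,-45,-30,0,30,45,60,75,90):
            x,M=tool(np.radians(ph),yv,sg,g+[0,0,.1])
            print(sg,ph,[s for s in ik(x,M,q0,12)][:3])
E
python3 plan.py
```

```text
1 -60 [array([ 0.228,  0.366,  1.975, -1.135,  1.262,  0.721])]
1 -45 [array([ 0.161,  0.269,  1.99 , -0.911,  1.109,  0.53 ])]
1 -30 [array([ 0.073,  0.197,  1.996, -0.632,  1.003,  0.281])]
1 0 [array([-0.136,  0.152,  1.982,  0.   ,  1.008, -0.292])]
1 30 [array([-0.33 ,  0.245,  1.937,  0.483,  1.259, -0.706])]
1 45 [array([-0.402,  0.332,  1.908,  0.652,  1.425, -0.833])]
1 60 [array([-0.454,  0.436,  1.876,  0.79 ,  1.599, -0.921])]
1 75 [array([-0.485,  0.55 ,  1.843,  0.913,  1.775, -0.979])]
1 90 [array([-0.495,  0.665,  1.813,  1.031,  1.953, -1.015])]
-1 -60 [array([ 0.228,  0.366,  1.975, -1.135,  1.262, -2.42 ])]
-1 -45 [array([ 0.161,  0.269,  1.99 , -0.911,  1.109, -2.612])]
-1 -30 []
-1 0 []
-1 30 [array([-0.33 ,  0.245,  1.937,  0.483,  1.259,  2.435])]
-1 45 [array([-0.402,  0.332,  1.908,  0.652,  1.425,  2.309])]
-1 60 [array([-0.454,  0.436,  1.876,  0.79 ,  1.599,  2.221])]
-1 75 [array([-0.485,  0.55 ,  1.843,  0.913,  1.775,  2.162])]
-1 90 [array([-0.495,  0.665,  1.813,  1.031,  1.953,  2.127])]
```

```bash
python3 - <<'E'
from plan import *
for ps in (8.9,-15,-32):
    yv=np.array([np.cos(np.radians(ps)),np.sin(np.radians(ps)),0])
    for ph,z in ((-60,.15),(-50,.045),(-30,.2),(0,.1),(40,.03),(55,.05),(75,.1)):
        x,M=tool(np.radians(ph),yv,1,np.array([.485,-.334,z]))
        print(ps,ph,ik(x,M,[-.7,.15,1.98,0,1.0,-.3],8)[:2])
E
```

```text
8.9 -60 []
8.9 -50 []
8.9 -30 [array([-0.637,  0.02 ,  2.033, -0.528,  0.771, -0.468])]
8.9 0 [array([-0.775,  0.267,  1.897,  0.   ,  0.977, -0.931])]
8.9 40 [array([-0.902,  0.651,  1.624,  0.322,  1.502, -1.186])]
8.9 55 [array([-0.93 ,  0.743,  1.527,  0.4  ,  1.757, -1.199])]
8.9 75 [array([-0.951,  0.824,  1.44 ,  0.523,  2.093, -1.162])]
-15 -60 [array([-0.44 ,  0.305,  1.997, -1.265,  1.106,  0.61 ])]
-15 -50 [array([-0.482,  0.44 ,  1.992, -1.199,  0.931,  0.657])]
-15 -30 [array([-0.589,  0.119,  1.928, -0.597,  1.   , -0.022])]
-15 0 [array([-0.775,  0.267,  1.897,  0.   ,  0.977, -0.514])]
-15 40 [array([-0.973,  0.575,  1.746,  0.522,  1.353, -0.968])]
-15 55 [array([-1.019,  0.651,  1.682,  0.638,  1.581, -1.018])]
-15 75 [array([-1.055,  0.72 ,  1.622,  0.795,  1.889, -1.012])]
-32 -60 [array([-0.437,  0.411,  1.851, -1.087,  1.33 ,  0.665])]
-32 -50 [array([-0.476,  0.523,  1.863, -1.003,  1.132,  0.716])]
-32 -30 [array([-0.579,  0.191,  1.846, -0.576,  1.161,  0.23 ])]
-32 0 [array([-0.775,  0.267,  1.897,  0.   ,  0.977, -0.217])]
-32 40 [array([-1.012,  0.51 ,  1.849,  0.663,  1.219, -0.83 ])]
-32 55 [array([-1.071,  0.573,  1.812,  0.806,  1.429, -0.922])]
-32 75 [array([-1.117,  0.632,  1.774,  0.977,  1.723, -0.957])]
```

```bash
cat >> plan.py <<'E'
def yv(ps): a=np.radians(ps);return np.array([np.cos(a),np.sin(a),0])
def pose(phi,ps,g,back=0):
    x,M=tool(np.radians(phi),yv(ps),1,np.asarray(g,float));return x-back*M[:,1],M
E
python3 - <<'E'
from h import *; from plan import *
x,M=pose(-28,8.9,[.5488,.0265,.026],.1);print(x)
go(x,M)
E
```

```text
[0.543 0.064 0.098]
turn [-0.387  1.534 -0.374] deg 93.1 shift [0.033 0.051 0.039] mm 72.1 rows 13.0
```

>>> jog_arm --deltas '[[[-0.03, 0.1, -0.025], [0.002, 0, 0.002], 1], [[-0.055, 0.22, -0.054], [0.005, 0, 0.006], 1], [[-0.085, 0.34, -0.083], [0.01, 0, 0.01], 1], [[-0.115, 0.46, -0.112], [0.015, 0.005, 0.015], 1], [[-0.145, 0.58, -0.141], [0.02, 0.01, 0.02], 1], [[-0.176, 0.7, -0.17], [0.025, 0.015, 0.025], 1], [[-0.206, 0.82, -0.2], [0.028, 0.02, 0.03], 1], [[-0.237, 0.94, -0.229], [0.031, 0.025, 0.035], 1], [[-0.267, 1.06, -0.258], [0.033, 0.03, 0.038], 1], [[-0.297, 1.18, -0.287], [0.033, 0.035, 0.039], 1]]'

```text
time: 13.77
eef_pos: [0.541, 0.0647, 0.1105]
tcp_rot: [0.694, -0.237, 0.443, -0.516]
contact_force: [0.2, -0.7, -0.7]
opening: 0.999
```

```bash
python3 - <<'E'
from h import *; from plan import *
x,M=pose(-28,8.9,[.5488,.0265,.026],.1);print(x)
go(x,M)
E
```

```text
[0.543 0.064 0.098]
turn [-0.091  0.374 -0.092] deg 22.7 shift [-0.003  0.013  0.002] mm 13.1 rows 3.2
```

>>> jog_arm --deltas '[[[-0.028, 0.115, -0.028], [-0.001, 0.005, 0.001], 1], [[-0.056, 0.23, -0.056], [-0.002, 0.01, 0.002], 1], [[-0.084, 0.345, -0.085], [-0.003, 0.013, 0.002], 1], [[-0.091, 0.374, -0.092], [-0.003, 0.013, 0.002], 1], [[-0.091, 0.374, -0.092], [-0.003, 0.013, 0.002], 1]]'

```text
time: 14.18
eef_pos: [0.5413, 0.0637, 0.094]
tcp_rot: [0.634, -0.317, 0.574, -0.409]
contact_force: [-1.2, -0.6, 0.8]
opening: 1.002
```

```bash
python3 - <<'E'
from h import *; from plan import *
x,M=pose(-28,8.9,[.5488,.0265,.026],.1);print(x)
go(x,M)
x,M=pose(-28,8.9,[.5488,.0265,.026],.0);print(x)
go(x,M)
c=snap("wrist","w20");print(ctrl.get_state()["qpos"])
E
```

```text
[0.543 0.064 0.098]
turn [ 0.005  0.003 -0.001] deg 0.3 shift [ 0.002 -0.003  0.002] mm 3.9 rows 0.1
[0.55  0.018 0.009]
turn [ 0.005  0.003 -0.001] deg 0.3 shift [0.002 0.097 0.002] mm 96.8 rows 2.3
[ 0.146  0.221  1.987 -0.584  1.016  0.323]
```

View pics/w20.png

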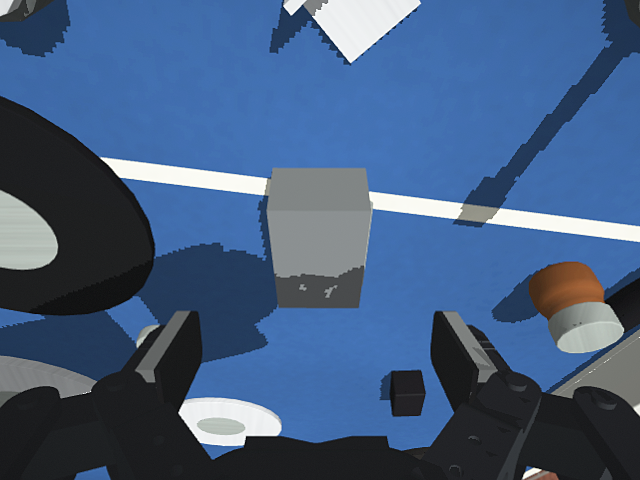

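>>> jog_arm --deltas '[[[0, 0, 0], [0.001, 0.02, 0.001], 1], [[0.004, 0.003, 0], [0.002, 0.045, 0.002], 1], [[0.004, 0.003, 0], [0.002, 0.068, 0.002], 1], [[0.004, 0.003, 0], [0.002, 0.084, 0.002], 1], [[0.004, 0.003, 0], [0.002, 0.093, 0.002], 1], [[0.004, 0.003, 0], [0.002, 0.096, 0.002], 1], [[0.004, 0.003, 0], [0.002, 0.096, 0.002], 1]]'

```text
time: 14.82
eef_pos: [0.5498, 0.0172, 0.01]
tcp_rot: [0.633, -0.317, 0.575, -0.41]
contact_force: [-0.3, 0.3, 0.0]
opening: 0.998
```

```bash
python3 - <<'E'
from h import *; from plan import *
x,M=pose(-28,8.9,[.5488,.0265,.026],.0);print(x)
go(x,M)
c=snap("wrist","w21");s=ctrl.get_state();print(s["eef_pos"],s["contact_force"])
E
```

```text
[0.55  0.018 0.009]
turn [ 0.002  0.001 -0.001] deg 0.1 shift [-0.001  0.001  0.001] mm 1.0 rows 0.0
[0.551 0.018 0.011] [-0.019 -0.143  0.152]
```

View pics/w21.png

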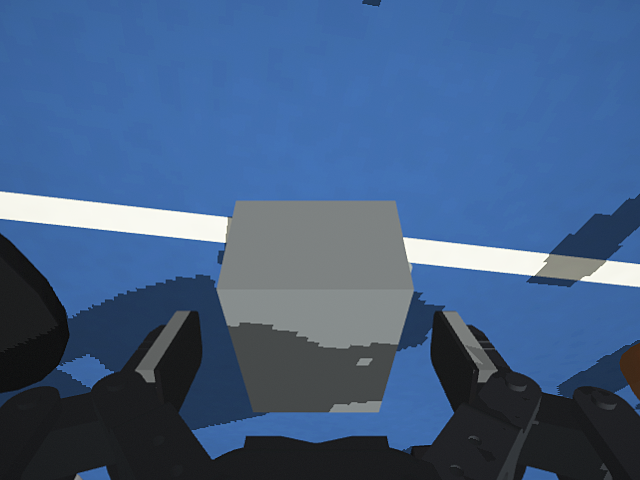

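>>> jog_arm --deltas '[[[0, 0, 0], [0, 0, 0], 0.7], [[0, 0, 0], [0, 0, 0], 0.62], [[0, 0, 0], [0, 0, 0], 0.3], [[0, 0, 0], [0, 0, 0], 0.3], [[0, 0, 0], [0, 0, 0], 0.3], [[0, 0, 0], [0, 0, 0], 0.3]]' --force 60

```text
time: 15.37
eef_pos: [0.5512, 0.0179, 0.0122]
tcp_rot: [0.632, -0.316, 0.576, -0.411]
contact_force: [-2.5, 2.1, 5.9]
opening: 0.598
```

```bash
python3 - <<'E'
from h import *; from plan import *
c=snap("wrist","w22");s=ctrl.get_state();print(s["eef_pos"],s["contact_force"],s["opening"])
go(s["eef_pos"]+np.array([0,0,.08]),R.from_quat(s["tcp_rot"]).as_matrix())
E
```

```text
[0.551 0.018 0.012] [-2.705  2.097  5.853] 0.5969782102735045
turn [0. 0. 0.] deg 0.0 shift [ 0.037 -0.071  0.   ] mm 80.0 rows 1.9
```

View pics/w22.png

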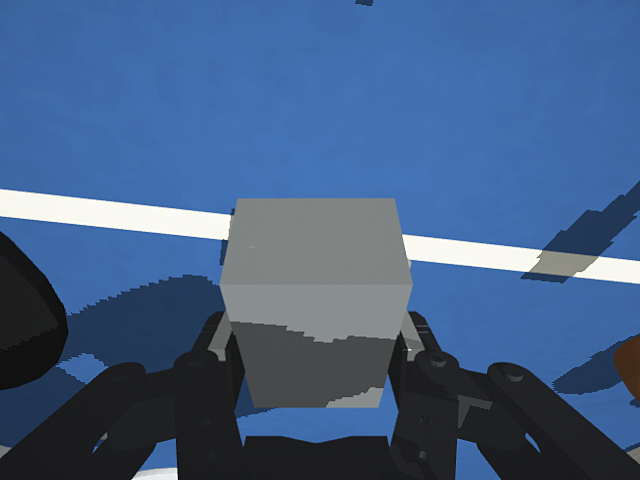

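>>> jog_arm --deltas '[[[0, 0, 0], [0.003, -0.006, 0], 0.3], [[0, 0, 0], [0.009, -0.018, 0], 0.3], [[0, 0, 0], [0.02, -0.038, 0], 0.3], [[0, 0, 0], [0.033, -0.062, 0], 0.3], [[0, 0, 0], [0.044, -0.084, 0], 0.3], [[0, 0, 0], [0.05, -0.096, 0], 0.3], [[0, 0, 0], [0.05, -0.096, 0], 0.3]]'

```text
time: 16.0
eef_pos: [0.5533, 0.019, 0.1249]
tcp_rot: [0.63, -0.314, 0.579, -0.412]
contact_force: [1.4, -0.2, -2.1]
opening: 0.599
```

```bash
python3 - <<'E'
from h import *; from plan import *
c=snap("wrist","w23");s=ctrl.get_state();print(s["eef_pos"],s["contact_force"],s["opening"])
x,M=pose(17,-12,[.52,-.15,.16]);print(x);go(x,M)
x,M=pose(62,-32,[.485,-.334,.12]);print(x);go(x,M)
E
```

```text
[0.552 0.019 0.122] [ 0.743 -0.434 -4.173] 0.5959991678482335
[ 0.521 -0.145  0.142]
turn [-0.042  0.373  0.775] deg 49.3 shift [ 0.148  0.056 -0.056] mm 167.6 rows 6.9
[ 0.494 -0.32   0.111]
turn [0.226 0.757 1.495] deg 96.9 shift [ 0.283  0.162 -0.11 ] mm 343.9 rows 13.5
```

View pics/w23.png

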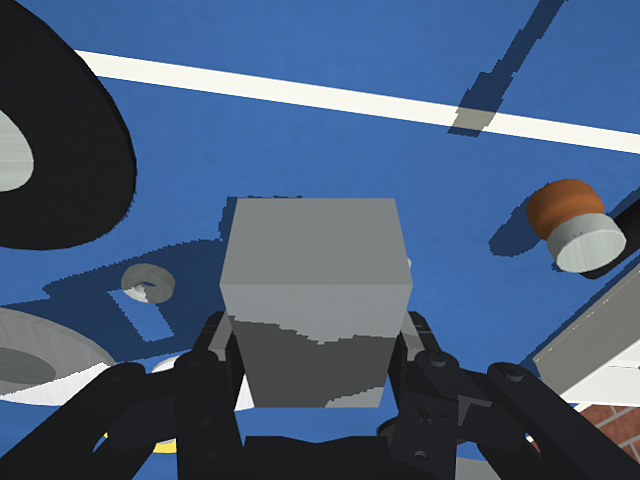

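>>> jog_arm --deltas '[[[-0.002, 0.02, 0.04], [0.008, 0.003, -0.003], 0.3], [[-0.006, 0.056, 0.116], [0.022, 0.008, -0.008], 0.3], [[-0.011, 0.1, 0.209], [0.04, 0.015, -0.015], 0.3], [[-0.017, 0.149, 0.31], [0.06, 0.022, -0.022], 0.3], [[-0.023, 0.2, 0.418], [0.08, 0.03, -0.03], 0.3], [[-0.028, 0.25, 0.52], [0.1, 0.038, -0.038], 0.3], [[-0.034, 0.3, 0.62], [0.119, 0.045, -0.045], 0.3], [[-0.039, 0.345, 0.715], [0.137, 0.052, -0.052], 0.3], [[-0.042, 0.373, 0.775], [0.148, 0.056, -0.056], 0.3]]'

```text
time: 16.8
eef_pos: [0.5193, -0.1474, 0.1401]
tcp_rot: [-0.357, 0.612, -0.477, 0.52]
contact_force: [0.6, -0.3, -2.8]
opening: 0.597
```

```bash
python3 - <<'E'
from h import *; from plan import *
s=ctrl.get_state();print(s["eef_pos"],s["contact_force"],s["opening"])
x,M=pose(62,-32,[.485,-.334,.12]);print(x);go(x,M)
E
```

```text
[ 0.519 -0.147  0.14 ] [ 0.615 -0.282 -2.796] 0.5966918358276336
[ 0.494 -0.32   0.111]
turn [0.228 0.27  0.775] deg 48.8 shift [ 0.175 -0.024  0.012] mm 176.6 rows 6.8
```

>>> jog_arm --deltas '[[[0.013, 0.015, 0.042], [0.01, -0.002, 0.001], 0.3], [[0.034, 0.04, 0.116], [0.026, -0.004, 0.002], 0.3], [[0.061, 0.073, 0.209], [0.047, -0.007, 0.003], 0.3], [[0.091, 0.108, 0.31], [0.07, -0.01, 0.005], 0.3], [[0.123, 0.146, 0.418], [0.094, -0.013, 0.006], 0.3], [[0.153, 0.181, 0.52], [0.117, -0.016, 0.008], 0.3], [[0.182, 0.216, 0.62], [0.14, -0.019, 0.01], 0.3], [[0.21, 0.249, 0.715], [0.161, -0.022, 0.011], 0.3], [[0.228, 0.27, 0.775], [0.175, -0.024, 0.012], 0.3], [[0.228, 0.27, 0.775], [0.175, -0.024, 0.012], 0.3]]'

```text
time: 17.63
eef_pos: [0.491, -0.3223, 0.1057]
tcp_rot: [0.027, 0.71, -0.354, 0.609]
contact_force: [0.2, 1.2, -3.8]
opening: 0.6
```

```bash
python3 - <<'E'
from h import *; from plan import *
s=ctrl.get_state();print(s["eef_pos"],s["contact_force"],s["opening"],s["qpos"])
x,M=pose(62,-32,[.485,-.334,.12]);print(x);go(x,M)
c=snap("scene","s24");c=snap("top","t24")
im=np.hstack([cv2.resize(c["pixels"][200:360,340:540],None,fx=2,fy=2),cv2.resize(load("s24")["pixels"][80:240,200:400],None,fx=2,fy=2)])
cv2.imwrite("pics/m24.png",im)
E
```

```text
[ 0.491 -0.322  0.106] [ 0.167  1.225 -3.813] 0.5995817434404355 [-1.098  0.512  1.805  0.862  1.585 -0.879]
[ 0.494 -0.32   0.111]
turn [-0.002 -0.01  -0.001] deg 0.6 shift [-0.006  0.001  0.001] mm 6.6 rows 0.2
```

View pics/m24.png

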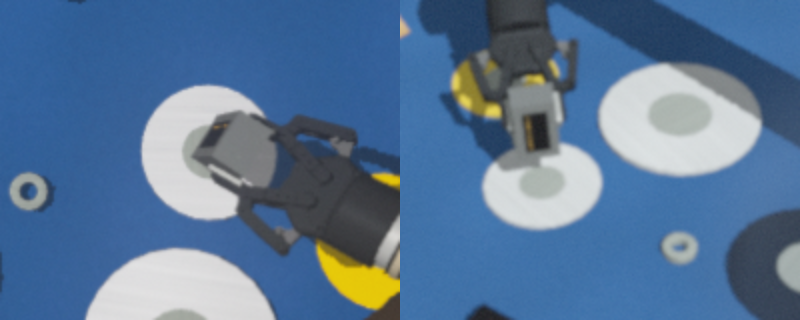

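```bash
python3 - <<'E'
from h import *
crop(load("s24"),"s24c",230,90,310,180,7)
E
```

```text
(no output)
```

View pics/s24c.png

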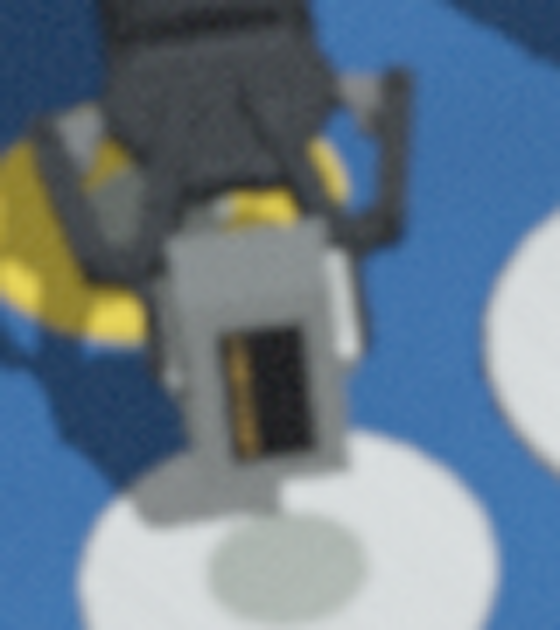

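```bash
cat > rel.py <<'E'
from h import *
def TT(p,q):
    T=np.eye(4);T[:3,:3]=R.from_quat(q).as_matrix() if np.shape(q)==(4,) else q;T[:3,3]=p;return T
def cur():
    s=ctrl.get_state();return TT(s["eef_pos"],np.asarray(s["tcp_rot"]))
def rotC(xd,zd):
    xd=np.array(xd,float);xd/=np.linalg.norm(xd);zd=np.array(zd,float);zd-=xd*(xd@zd);zd/=np.linalg.norm(zd)
    return np.c_[xd,np.cross(zd,xd),zd]
a=np.radians(-81.1)
C0=TT([.5488,.0265,.018],rotC([np.cos(a),np.sin(a),0],[0,0,1]))
q=np.array([0.632,-0.316,0.576,-0.411]);q/=np.linalg.norm(q)
G0=TT([.5512,.0179,.0122],q)
REL=np.linalg.inv(G0)@C0
E
python3 - <<'E'
from rel import *
C=cur()@REL;print(C)
b=np.radians(-32-90)
# standing: x_c=-Z, z_c = lid normal -> horizontal direction (gripper side)
zc=np.array([np.cos(b),np.sin(b),0])
for z in (.006+.042+.03,.006+.042+.002):
    Ct=TT([.485,-.334,z],rotC([0,0,-1],zc))
    G=Ct@np.linalg.inv(REL);print(G[:3,3]);go(G[:3,3],G[:3,:3])
E
```

```text
[[-0.0054  0.8482 -0.5297  0.4888]
 [ 0.0019 -0.5297 -0.8482 -0.3243]
 [-1.     -0.0056  0.0013  0.1174]
 [ 0.      0.      0.      1.    ]]
[ 0.489  -0.3296  0.0691]
turn [ 0.0028 -0.0048  0.0013] deg 0.3 shift [0.0396 0.0095 0.0022] mm 40.8 rows 1.0
[ 0.489  -0.3296  0.0411]
turn [ 0.0028 -0.0048  0.0013] deg 0.3 shift [0.0643 0.0226 0.0024] mm 68.2 rows 1.6
```

>>> jog_arm --deltas '[[[0.001, -0.002, 0], [0.008, 0.002, 0.001], 0.3], [[0.002, -0.004, 0.001], [0.022, 0.006, 0.002], 0.3], [[0.003, -0.005, 0.001], [0.038, 0.011, 0.002], 0.3], [[0.003, -0.005, 0.001], [0.05, 0.016, 0.002], 0.3], [[0.003, -0.005, 0.001], [0.058, 0.02, 0.002], 0.3], [[0.003, -0.005, 0.001], [0.062, 0.0215, 0.002], 0.3], [[0.003, -0.005, 0.001], [0.062, 0.0215, 0.002], 0.3]]'

```text
time: 18.32
eef_pos: [0.4886, -0.3283, 0.0427]
tcp_rot: [0.025, 0.707, -0.353, 0.612]
contact_force: [0.2, -0.0, -3.4]
opening: 0.599
```

```bash
python3 - <<'E'
from rel import *
s=ctrl.get_state();print(s["eef_pos"],s["contact_force"],s["opening"])
C=cur()@REL;print(C)
b=np.radians(-32-90)
zc=np.array([np.cos(b),np.sin(b),0])
Ct=TT([.485,-.334,.048],rotC([0,0,-1],zc))
G=Ct@np.linalg.inv(REL);print(G[:3,3]);go(G[:3,3],G[:3,:3])
c=snap("top","t25");crop(c,"t25c",390,220,500,320,6)
c=snap("scene","s25");crop(c,"s25c",220,100,320,210,6)
E
```

```text
[ 0.4886 -0.3283  0.0427] [ 0.2497 -0.0196 -3.4278] 0.5993987852048698
[[-0.0012  0.8485 -0.5292  0.4847]
 [ 0.0011 -0.5292 -0.8485 -0.3327]
 [-1.     -0.0016 -0.0004  0.0515]
 [ 0.      0.      0.      1.    ]]
[ 0.489  -0.3296  0.0391]
turn [ 0.0015 -0.001  -0.0004] deg 0.1 shift [0.0036 0.0008 0.001 ] mm 3.8 rows 0.1
```

View pics/t25c.png

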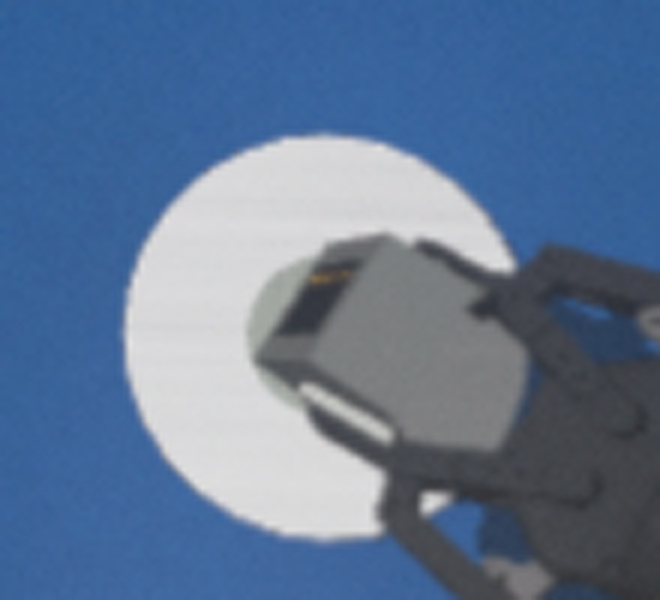

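View pics/s25c.png

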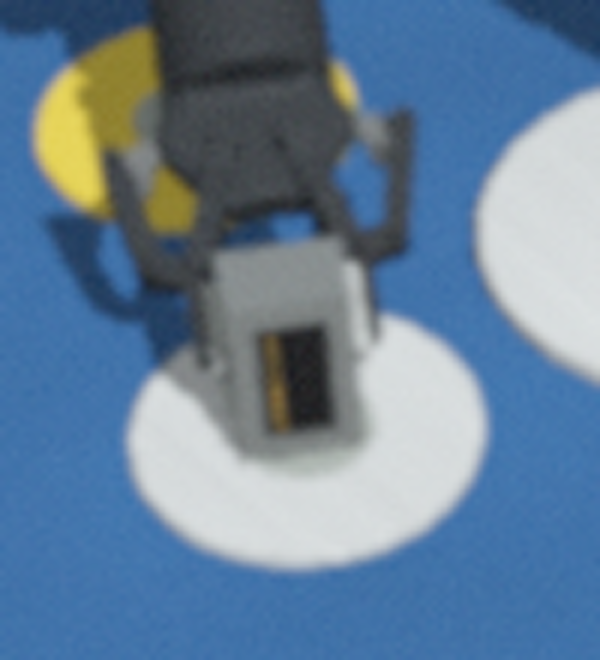

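>>> jog_arm --deltas '[[[0.001, -0.001, 0], [0.001, 0.0003, 0.0005], 0.3], [[0.0015, -0.001, 0], [0.002, 0.0006, 0.0008], 0.3], [[0.0015, -0.001, 0], [0.003, 0.0008, 0.001], 0.3], [[0.0015, -0.001, 0], [0.0038, 0.001, 0.001], 0.3], [[0.0015, -0.001, 0], [0.0042, 0.0012, 0.001], 0.3], [[0.0015, -0.001, 0], [0.0042, 0.0012, 0.001], 0.3]]'

```text
time: 18.92
eef_pos: [0.4894, -0.3306, 0.0398]
tcp_rot: [0.026, 0.706, -0.354, 0.613]
contact_force: [0.1, 0.3, -2.9]
opening: 0.603
```

```bash
python3 - <<'E'
from rel import *
s=ctrl.get_state();print(s["eef_pos"],s["contact_force"],s["wrist_torque"],s["opening"])
C=cur()@REL;print(C)
E
```

```text
[ 0.4894 -0.3306  0.0398] [ 0.1121  0.2561 -2.8831] [-0.7312  0.4932 -0.0035] 0.6025038756975906
[[ 0.0018  0.8478 -0.5303  0.4854]
 [-0.0015 -0.5303 -0.8478 -0.335 ]
 [-1.      0.0023  0.0003  0.0487]
 [ 0.      0.      0.      1.    ]]
```

>>> jog_arm --deltas '[[[0, 0, 0], [0.0006, 0.0003, 0], 0.3], [[0, 0, 0], [0.0012, 0.0006, 0], 0.3], [[0, 0, 0], [0.0018, 0.0009, 0], 0.3], [[0, 0, 0], [0.002, 0.001, 0], 0.3]]'

```text
time: 19.25
eef_pos: [0.4894, -0.3307, 0.0396]
tcp_rot: [0.027, 0.705, -0.353, 0.614]
contact_force: [-4.1, 0.4, 6.2]
opening: 0.598
```

```bash
python3 - <<'E'
from rel import *
s=ctrl.get_state();print(s["eef_pos"],s["contact_force"],s["wrist_torque"],s["opening"])
C=cur()@REL;print(C)
E
```

```text
[ 0.4894 -0.3307  0.0396] [-4.0679  0.4151  6.1987] [0.4101 0.296  0.3966] 0.5976946776608291
[[ 0.004   0.8485 -0.5292  0.4854]
 [ 0.0016 -0.5292 -0.8485 -0.3351]
 [-1.      0.0025 -0.0035  0.0484]
 [ 0.      0.      0.      1.    ]]
```

>>> jog_arm --deltas '[[[0, 0, 0], [-0.0003, 0, 0], 0.6], [[0, 0, 0], [-0.0003, 0, 0], 0.65], [[0, 0, 0], [-0.0003, 0, 0], 0.75], [[0, 0, 0], [-0.0003, 0, 0], 0.95], [[0, 0, 0], [-0.0003, 0, 0], 1]]'

```text
time: 19.67
eef_pos: [0.4896, -0.3306, 0.0399]
tcp_rot: [0.027, 0.705, -0.353, 0.614]
contact_force: [0.0, 0.2, -0.7]
opening: 0.991
```

```bash
python3 - <<'E'
from rel import *
s=ctrl.get_state();print(s["eef_pos"],s["contact_force"],s["wrist_torque"],s["opening"])
c=snap("wrist","w26")
E
```

```text
[ 0.4896 -0.3306  0.0399] [ 0.0477  0.2375 -0.727 ] [-0.347   0.2674  0.0018] 0.9907647564165594
```

View pics/w26.png

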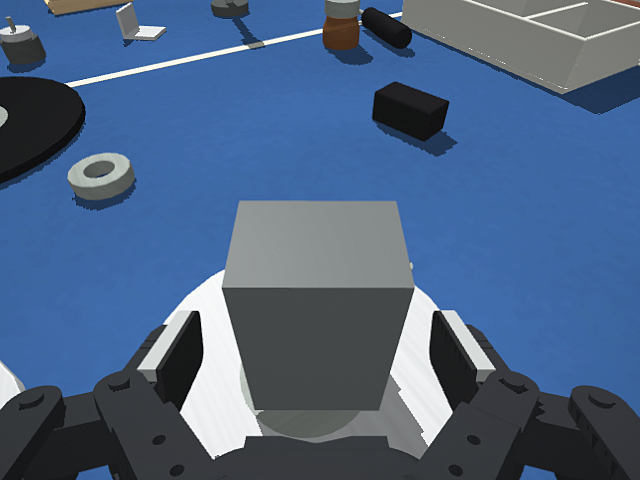

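```bash
python3 - <<'E'
from h import *; from plan import *
np.set_printoptions(precision=4,suppress=True)
x,M=pose(20,-32,[.47,-.36,.21]);print(x);go(x,M)
x,M=pose(-50,-32,[.488,-.330,.050],.11);print(x);go(x,M)
E
```

```text
[ 0.4734 -0.3545  0.1921]
turn [-0.0031  0.0018 -0.738 ] deg 42.3 shift [-0.1214 -0.0963 -0.0005] mm 155.0 rows 5.9
[ 0.5249 -0.2709  0.1085]
turn [-0.0041 -0.0003 -1.9597] deg 112.3 shift [-0.093   0.0295 -0.0015] mm 97.6 rows 15.7
```

>>> jog_arm --deltas '[[[0, 0, 0], [0, -0.015, 0], 1], [[0, 0, 0], [0, -0.04, 0], 1], [[0, 0, 0], [0, -0.075, 0], 1], [[0, 0, 0], [-0.01, -0.11, 0], 1], [[0, 0, 0], [-0.04, -0.13, 0], 1], [[0, 0, 0], [-0.075, -0.135, 0], 1], [[0, 0, -0.1], [-0.11, -0.135, 0], 1], [[0, 0, -0.2], [-0.14, -0.13, 0], 1]]'

```text
time: 20.38
eef_pos: [0.4616, -0.375, 0.2264]
tcp_rot: [-0.044, 0.704, -0.415, 0.574]
contact_force: [1.8, 0.1, 1.2]
opening: 1.004
```

```bash
python3 - <<'E'
from h import *; from plan import *
np.set_printoptions(precision=4,suppress=True)
s=ctrl.get_state();print(s["eef_pos"],s["contact_force"],s["qpos"])
x,M=pose(0,-32,[.485,-.33,.22]);print(x);go(x,M)
x,M=pose(-50,-32,[.488,-.330,.050],.11);print(x);go(x,M)
E
```

```text
[ 0.4616 -0.375   0.2264] [1.7638 0.0648 1.2465] [-1.1399  0.3128  1.7267  0.7097  1.6569 -0.7248]
[ 0.485 -0.33   0.201]
turn [-0.0068 -0.0027 -0.8823] deg 50.6 shift [-0.0125  0.0552 -0.0044] mm 56.8 rows 7.1
[ 0.5249 -0.2709  0.1085]
turn [-0.0056 -0.0059 -1.7549] deg 100.6 shift [ 0.0136  0.169  -0.0026] mm 169.6 rows 14.0
```

>>> jog_arm --deltas '[[[0, 0, -0.12], [-0.002, 0.008, 0], 1], [[0, 0, -0.24], [-0.004, 0.016, -0.001], 1], [[0, 0, -0.36], [-0.006, 0.024, -0.002], 1], [[-0.003, -0.001, -0.48], [-0.008, 0.032, -0.003], 1], [[-0.005, -0.002, -0.6], [-0.01, 0.04, -0.004], 1], [[-0.006, -0.003, -0.72], [-0.012, 0.048, -0.004], 1], [[-0.007, -0.003, -0.84], [-0.0125, 0.06, -0.004], 1], [[-0.007, -0.003, -0.96], [-0.012, 0.075, -0.004], 1], [[-0.007, -0.003, -1.08], [-0.01, 0.09, -0.004], 1], [[-0.007, -0.004, -1.2], [-0.007, 0.105, -0.004], 1]]'

```text
time: 21.22
eef_pos: [0.505, -0.3015, 0.1675]
tcp_rot: [0.437, -0.554, 0.667, -0.239]
contact_force: [-0.4, 0.1, -1.3]
opening: 1.001
```

```bash
python3 - <<'E'
from h import *; from plan import *
np.set_printoptions(precision=4,suppress=True)
s=ctrl.get_state();print(s["eef_pos"],s["contact_force"],s["qpos"])
x,M=pose(-50,-32,[.488,-.330,.050],.11);print(x);go(x,M)
E
```

```text
[ 0.505  -0.3015  0.1675] [-0.3552  0.0929 -1.3362] [-0.5749  0.1843  1.8452 -0.3597  1.128   0.1432]
[ 0.5249 -0.2709  0.1085]
turn [-0.0037 -0.0034 -0.5489] deg 31.4 shift [-0.0534  0.0443  0.0003] mm 69.4 rows 4.4
```

>>> jog_arm --deltas '[[[0, 0, -0.12], [-0.013, 0.01, 0], 1], [[-0.001, -0.001, -0.24], [-0.026, 0.02, 0], 1], [[-0.002, -0.002, -0.36], [-0.04, 0.032, 0], 1], [[-0.003, -0.003, -0.48], [-0.05, 0.041, 0], 1], [[-0.0037, -0.0034, -0.549], [-0.0534, 0.0443, 0.0003], 1], [[-0.0037, -0.0034, -0.549], [-0.0534, 0.0443, 0.0003], 1], [[-0.0037, -0.0034, -0.549], [-0.0534, 0.0443, 0.0003], 1]]'

```text
time: 21.8
eef_pos: [0.5248, -0.2707, 0.1078]
tcp_rot: [0.573, -0.416, 0.705, -0.049]
contact_force: [-0.0, 0.3, 0.2]
opening: 0.999
```

```bash
python3 - <<'E'
from h import *; from plan import *
np.set_printoptions(precision=4,suppress=True)
s=ctrl.get_state();print(s["eef_pos"],s["contact_force"],s["qpos"])
x,M=pose(-50,-32,[.488,-.330,.050],.11);print(x);go(x,M)
c=snap("wrist","w27");crop(c,"w27c",200,130,440,310,3)
E
```

```text
[ 0.5248 -0.2707  0.1078] [-0.0364  0.2901  0.2234] [-0.3317  0.4472  1.7934 -0.8839  1.3042  0.655 ]
[ 0.5249 -0.2709  0.1085]
turn [ 0.0012  0.0015 -0.0005] deg 0.1 shift [ 0.0006 -0.0004  0.0002] mm 0.7 rows 0.0
```

View pics/w27.png

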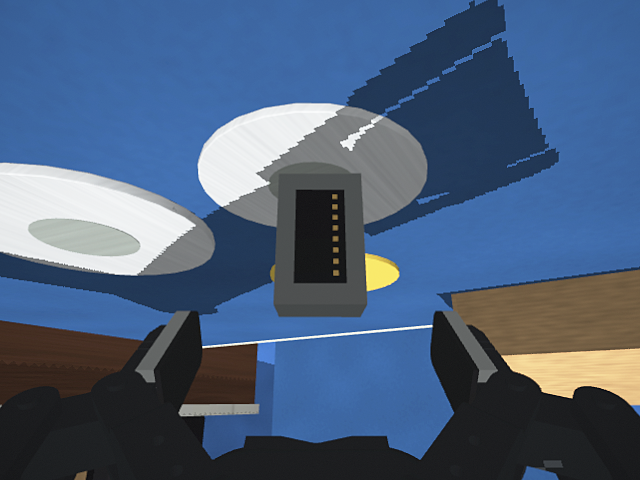

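View pics/w27c.png

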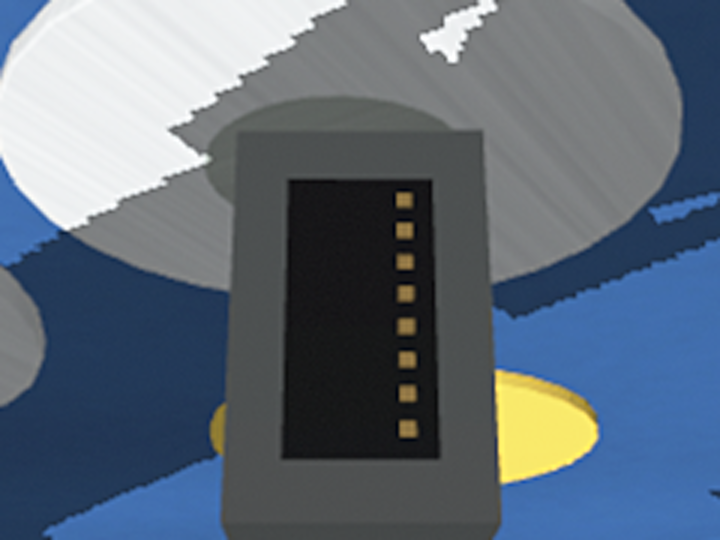

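>>> jog_arm --deltas '[[[0, 0, 0], [0, 0.015, 0], 1], [[0.001, 0.001, 0], [0.0005, 0.04, 0], 1], [[0.001, 0.001, 0], [0.0005, 0.068, 0], 1], [[0.001, 0.001, 0], [0.0005, 0.09, 0], 1], [[0.001, 0.001, 0], [0.0005, 0.103, 0], 1], [[0.001, 0.001, 0], [0.0005, 0.109, 0], 1], [[0.001, 0.001, 0], [0.0005, 0.11, 0], 1], [[0.001, 0.001, 0], [0.0005, 0.11, 0], 1]]'

```text
time: 22.52
eef_pos: [0.4807, -0.344, 0.0398]
tcp_rot: [0.57, -0.416, 0.707, -0.049]
contact_force: [-0.4, -0.6, -0.1]
opening: 0.997
```

```bash
python3 - <<'E'
from h import *; from plan import *
np.set_printoptions(precision=4,suppress=True)
s=ctrl.get_state();print(s["eef_pos"],s["contact_force"],s["qpos"])
x,M=pose(-50,-32,[.488,-.330,.050],.0);print(x);go(x,M)
c=snap("wrist","w28")
E
```

```text
[ 0.4807 -0.344   0.0398] [-0.3508 -0.65   -0.0582] [-0.4698  0.5137  1.8591 -0.9945  1.1412  0.7099]
[ 0.4803 -0.3423  0.0378]
turn [-0.0013 -0.0042 -0.0013] deg 0.3 shift [-0.0023  0.0004 -0.0012] mm 2.6 rows 0.1
```

View pics/w28.png

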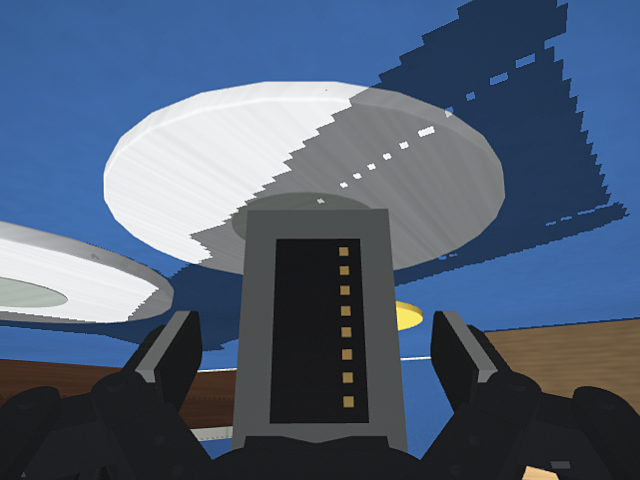

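>>> jog_arm --deltas '[[[0, 0, 0], [-0.001, 0, -0.0005], 0.8], [[0, 0, 0], [-0.002, 0, -0.001], 0.66], [[0, 0, 0], [-0.002, 0, -0.001], 0.6], [[0, 0, 0], [-0.002, 0, -0.001], 0.3], [[0, 0, 0], [-0.002, 0, -0.001], 0.3], [[0, 0, 0], [-0.002, 0, -0.001], 0.3]]' --force 60

```text
time: 23.07
eef_pos: [0.4821, -0.3418, 0.0393]
tcp_rot: [0.57, -0.415, 0.708, -0.05]
contact_force: [3.1, 3.0, 3.3]
opening: 0.601
```

```bash
python3 - <<'E'
from h import *; from plan import *
np.set_printoptions(precision=4,suppress=True)
s=ctrl.get_state();print(s["eef_pos"],s["tcp_rot"],s["contact_force"],s["opening"])
c=snap("wrist","w29")
Rm=R.from_quat(s["tcp_rot"]).as_matrix();print("up in tool",Rm.T@[0,0,1])
E
```

```text
[ 0.4821 -0.3418  0.0393] [ 0.5699 -0.4147  0.7076 -0.0501] [3.0775 3.0055 3.2656] 0.6011245739165315
up in tool [ 0.765  -0.644   0.0064]
```

View pics/w29.png

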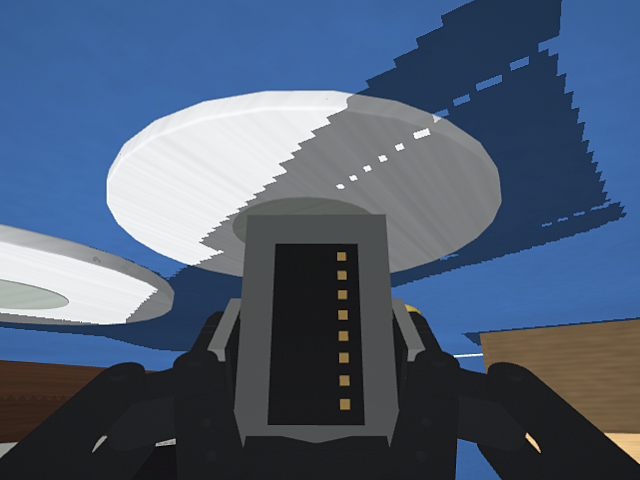

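```bash
cat > rel2.py <<'E'
from rel import *
q=np.array([0.5699,-0.4147,0.7076,-0.0501]);q/=np.linalg.norm(q)
G2=TT([.4821,-.3418,.0393],q)
yh=G2[:3,2].copy();yh[2]=0;yh/=np.linalg.norm(yh)
ctr=np.array([.4854,-.3351,.048]);ctr=ctr+yh*((G2[:3,3]-ctr)@yh)
zc=np.cross([0,0,-1],yh)  # z = x cross y
C2=TT(ctr,np.c_[np.array([0,0,-1.]),yh,zc])
REL2=np.linalg.inv(G2)@C2
def final(c,ps=None):
    y=yh if ps is None else np.array([np.cos(np.radians(ps)),np.sin(np.radians(ps)),0])
    z=np.array([0,0,-1.]);return TT(c,np.c_[np.cross(y,z),y,z])@np.linalg.inv(REL2)
E
python3 - <<'E'
from rel2 import *
print(C2,np.degrees(np.arctan2(yh[1],yh[0])))
G=final([.485,-.334,.09]);print(G);go(G[:3,3],G[:3,:3])
go(G2[:3,3]+[0,0,.07],G2[:3,:3])
from plan import ik
print(ik(G[:3,3],G[:3,:3],[-.8,.4,1.85,.3,1.2,-.5],6))
E
```

```text
[[ 0.      0.8481 -0.5298  0.486 ]
 [ 0.     -0.5298 -0.8481 -0.3355]
 [-1.      0.     -0.      0.048 ]
 [ 0.      0.      0.      1.    ]] -31.99237697312581
[[-0.4095  0.3447  0.8447  0.4896]
 [-0.6462  0.544  -0.5353 -0.3266]
 [-0.644  -0.765   0.      0.0826]
 [ 0.      0.      0.      1.    ]]
turn [-0.0077  0.0065  1.5707] deg 90.0 shift [ 0.0222 -0.0408 -0.0015] mm 46.4 rows 12.6
turn [ 0.0001  0.     -0.    ] deg 0.0 shift [ 0.0535 -0.0451  0.0004] mm 69.9 rows 1.7
[array([-1.018,  0.399,  1.849,  0.643,  1.308, -0.76 ])]
```

Lift first.

>>> jog_arm --deltas '[[[0, 0, 0], [0.004, -0.003, 0], 0.3], [[0, 0, 0], [0.012, -0.01, 0], 0.3], [[0, 0, 0], [0.026, -0.022, 0], 0.3], [[0, 0, 0.03], [0.042, -0.035, 0], 0.3], [[0, 0, 0.09], [0.054, -0.045, 0], 0.3], [[0, 0, 0.17], [0.058, -0.049, 0], 0.3], [[0, 0, 0.26], [0.058, -0.05, 0], 0.3], [[0, 0, 0.36], [0.057, -0.052, 0], 0.3], [[0, 0, 0.46], [0.056, -0.053, 0], 0.3], [[0, 0, 0.56], [0.055, -0.053, 0], 0.3]]'

```text
time: 23.95
eef_pos: [0.4839, -0.3367, 0.116]
tcp_rot: [0.432, -0.557, 0.665, -0.245]
contact_force: [-0.1, -0.5, -2.9]
opening: 0.603
```

```bash
python3 - <<'E'
from rel2 import *
s=ctrl.get_state();print(s["eef_pos"],s["contact_force"],s["opening"])
G=final([.485,-.334,.09]);go(G[:3,3],G[:3,:3])
c=snap("scene","s30");crop(c,"s30c",220,80,330,200,5)
E
```

```text
[ 0.4839 -0.3367  0.116 ] [-0.0978 -0.4866 -2.8992] 0.602899319023573
turn [-0.0047  0.0081  1.0059] deg 57.6 shift [-0.0211  0.0283 -0.0007] mm 35.3 rows 8.0
```

View pics/s30c.png

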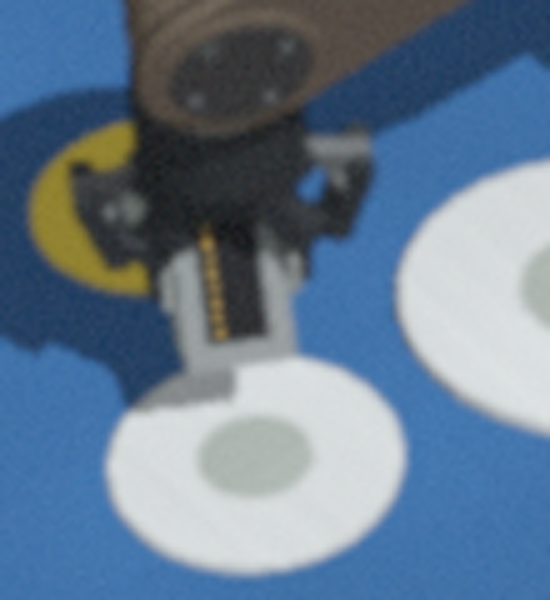

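>>> jog_arm --deltas '[[[0, 0, 0.11], [0, 0, 0], 0.3], [[0, 0, 0.23], [0, 0, 0], 0.3], [[-0.001, 0.002, 0.35], [0, 0, 0], 0.3], [[-0.002, 0.003, 0.47], [-0.002, 0.003, 0], 0.3], [[-0.003, 0.004, 0.59], [-0.005, 0.007, 0], 0.3], [[-0.004, 0.005, 0.71], [-0.009, 0.012, 0], 0.3], [[-0.004, 0.006, 0.82], [-0.013, 0.018, 0], 0.3], [[-0.005, 0.007, 0.92], [-0.017, 0.023, 0], 0.3], [[-0.005, 0.008, 0.98], [-0.02, 0.027, 0], 0.3], [[-0.005, 0.008, 1.006], [-0.021, 0.028, -0.001], 0.3]]'

```text
time: 24.83
eef_pos: [0.4865, -0.3282, 0.0811]
tcp_rot: [-0.106, 0.701, -0.464, 0.531]
contact_force: [-0.1, 0.5, -2.9]
opening: 0.6
```

```bash
python3 - <<'E'
from rel2 import *
s=ctrl.get_state();print(s["eef_pos"],s["contact_force"],s["opening"])
print(cur()@REL2)
G=final([.485,-.334,.03]);go(G[:3,3],G[:3,:3])
c=snap("wrist","w31")
c=snap("scene","s31");crop(c,"s31c",220,80,330,200,5)
c=snap("top","t31");crop(c,"t31c",390,220,500,320,6)
E
```

```text
[ 0.4865 -0.3282  0.0811] [-0.1201  0.52   -2.8864] 0.6004577393036303
[[ 0.5319  0.8468 -0.0031  0.4819]
 [ 0.8468 -0.5319  0.0054 -0.3356]
 [ 0.0029 -0.0055 -1.      0.0885]
 [ 0.      0.      0.      1.    ]]
turn [ 0.0026 -0.0055 -0.0029] deg 0.4 shift [0.0355 0.0466 0.0021] mm 58.6 rows 1.4
```

View pics/w31.png

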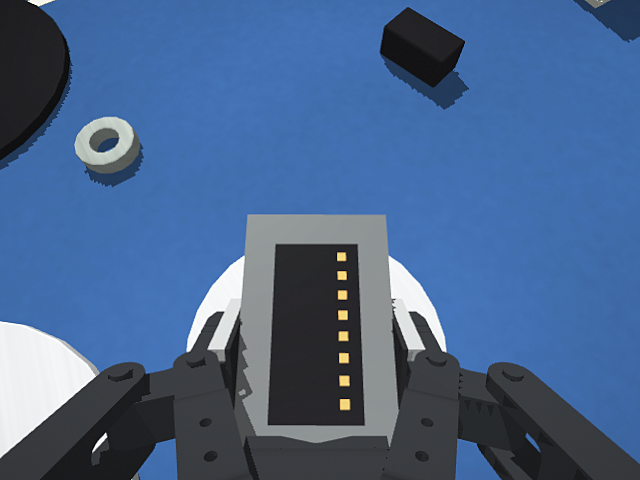

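View pics/s31c.png

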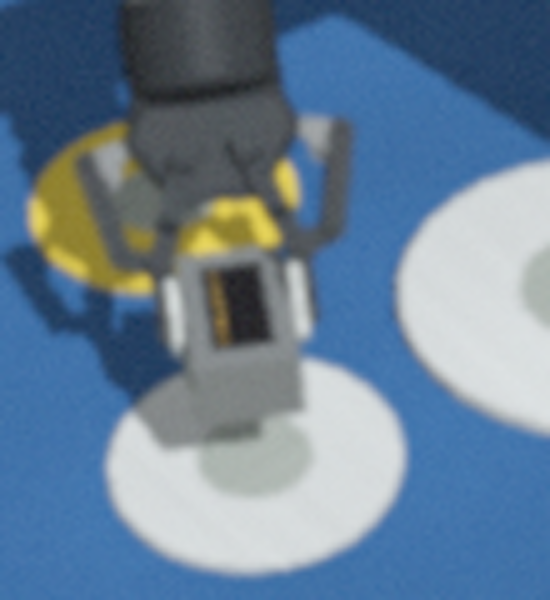

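View pics/t31c.png

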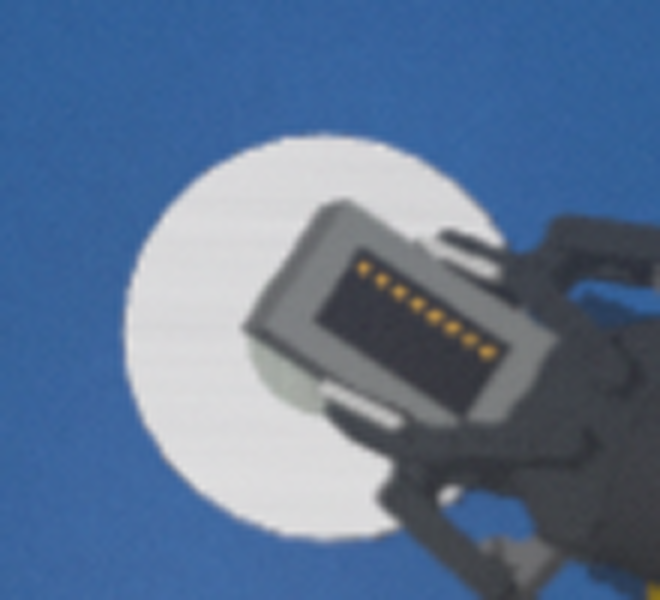

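>>> jog_arm --deltas '[[[0.001, -0.002, -0.001], [0.005, 0.006, 0.0005], 0.3], [[0.002, -0.005, -0.002], [0.013, 0.017, 0.001], 0.3], [[0.0026, -0.0055, -0.003], [0.022, 0.029, 0.002], 0.3], [[0.0026, -0.0055, -0.003], [0.029, 0.038, 0.002], 0.3], [[0.0026, -0.0055, -0.003], [0.033, 0.043, 0.002], 0.3], [[0.0026, -0.0055, -0.003], [0.035, 0.046, 0.002], 0.3], [[0.0026, -0.0055, -0.003], [0.035, 0.046, 0.002], 0.3]]'

```text
time: 25.57
eef_pos: [0.4911, -0.3262, 0.0245]
tcp_rot: [-0.109, 0.698, -0.466, 0.533]
contact_force: [-0.0, 0.1, -2.6]
opening: 0.6
```

```bash
python3 - <<'E'
from rel2 import *
s=ctrl.get_state();print(s["eef_pos"],s["contact_force"],s["opening"])
print(cur()@REL2)
G=final([.485,-.334,.024]);go(G[:3,3],G[:3,:3])
c=snap("scene","s32");crop(c,"s32c",230,110,310,190,7)
c=snap("top","t32");crop(c,"t32c",400,225,490,315,7)
E
```

```text
[ 0.4911 -0.3262  0.0245] [-0.0421  0.0592 -2.5523] 0.6003209386166807
[[ 0.5287  0.8488  0.001   0.4865]
 [ 0.8488 -0.5287 -0.0031 -0.3336]
 [-0.0021  0.0025 -1.      0.0319]
 [ 0.      0.      0.      1.    ]]
turn [-0.0011  0.0026  0.0021] deg 0.2 shift [ 0.006   0.0053 -0.001 ] mm 8.1 rows 0.2
```

View pics/s32c.png

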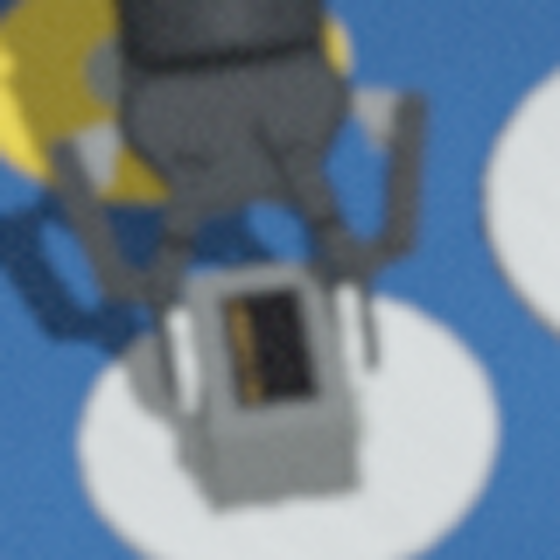

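View pics/t32c.png

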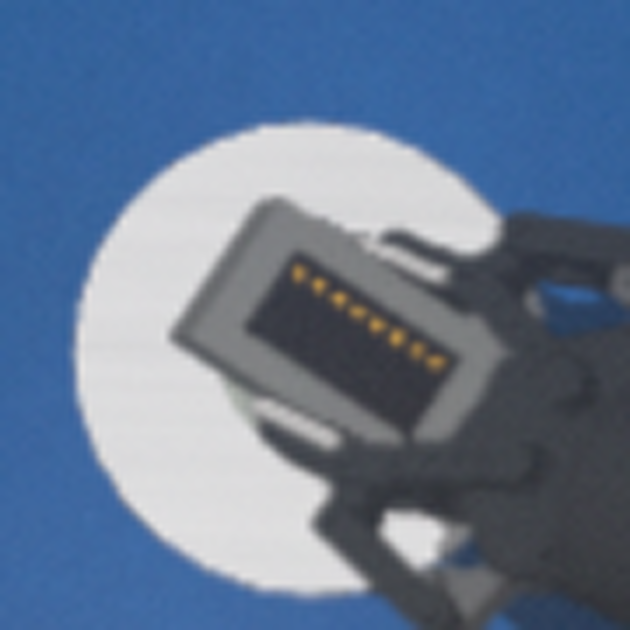

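```bash
python3 - <<'E'
from rel2 import *
c=load("t32")
A=np.array([atz(c,400+u/7-.43,225+v/7-.43,.0495) for u,v in [(285,203),(190,335),(508,352)]])
print(A,np.linalg.norm(A[0]-A[1]),np.linalg.norm(A[2]-A[0]),(A[1]+A[2])/2)
G=final([.485,-.334,.0245]);go(G[:3,3],G[:3,:3])
E
```

```text
[[ 0.5309 -0.3142  0.0495]
 [ 0.49   -0.2855  0.0495]
 [ 0.4873 -0.382   0.0495]] 0.049920464596318166 0.08070461853313883 [ 0.4886 -0.3338  0.0495]
turn [-0.0031  0.0039  0.0029] deg 0.3 shift [ 0.0061  0.0064 -0.002 ] mm 9.0 rows 0.2
```

>>> jog_arm --deltas '[[[-0.001, 0.002, 0.001], [0.001, 0.001, -0.0005], 0.3], [[-0.002, 0.004, 0.002], [0.0025, 0.0025, -0.001], 0.3], [[-0.003, 0.004, 0.003], [0.004, 0.004, -0.002], 0.3], [[-0.003, 0.004, 0.003], [0.0052, 0.0055, -0.002], 0.3], [[-0.003, 0.004, 0.003], [0.006, 0.0063, -0.002], 0.3], [[-0.003, 0.004, 0.003], [0.0063, 0.0067, -0.002], 0.3], [[-0.003, 0.004, 0.003], [0.0063, 0.0067, -0.002], 0.3]]'

```text
time: 26.25
eef_pos: [0.4897, -0.3267, 0.0177]
tcp_rot: [-0.108, 0.699, -0.465, 0.533]
contact_force: [-3.0, 0.4, 4.8]
opening: 0.601
```

```bash
python3 - <<'E'
from rel2 import *
s=ctrl.get_state();print(s["eef_pos"],s["contact_force"],s["opening"])
print(cur()@REL2)
G=final([.485,-.334,.024]);go(G[:3,3],G[:3,:3])
E
```

```text
[ 0.4897 -0.3267  0.0177] [-2.953   0.4345  4.8122] 0.6005490193784527
[[ 0.5294  0.8483  0.0007  0.4851]
 [ 0.8483 -0.5294  0.0011 -0.3341]
 [ 0.0013 -0.     -1.      0.0251]
 [ 0.      0.      0.      1.    ]]
turn [ 0.0003  0.0003 -0.0013] deg 0.1 shift [ 0.0007  0.0009 -0.0001] mm 1.1 rows 0.0
```

>>> jog_arm --deltas '[[[0, 0, 0], [0.0003, 0.0003, 0], 0.3], [[0, 0, 0], [0, 0, 0], 0.6], [[0, 0, 0], [0, 0, 0], 0.66], [[0, 0, 0], [0, 0, 0], 0.78], [[0, 0, 0], [0, 0, 0], 1], [[0, 0, 0], [0, 0, 0], 1]]'

```text
time: 26.75
eef_pos: [0.4899, -0.3268, 0.0177]
tcp_rot: [-0.107, 0.699, -0.465, 0.533]
contact_force: [-0.5, 0.3, 0.4]
opening: 1.001
```

```bash
python3 - <<'E'
from rel2 import *
s=ctrl.get_state();print(s["eef_pos"],s["contact_force"],s["opening"])
c=snap("wrist","w33")
print(R.from_quat(s["tcp_rot"]).as_matrix().T@[0,0,1])
E
```

```text
[ 0.4899 -0.3268  0.0177] [-0.4559  0.3189  0.3873] 1.0005645896860706
[-0.645  -0.7642  0.0003]
```

View pics/w33.png

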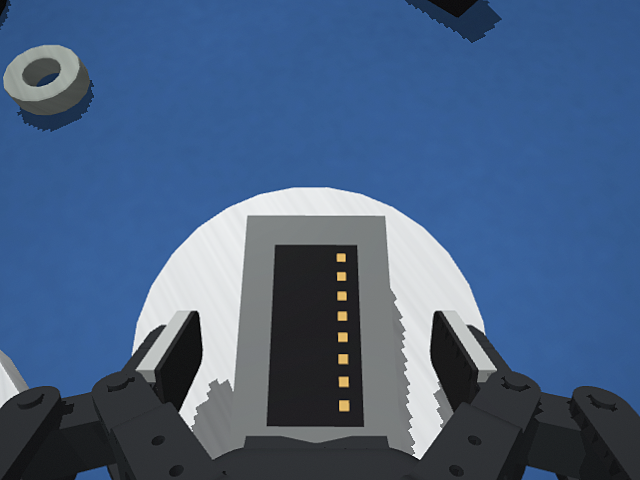

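Released cleanly. Retreat along the tool axis, well away, then look.

>>> jog_arm --deltas '[[[0, 0, 0], [0, -0.01, 0], 1], [[0, 0, 0], [0, -0.03, 0], 1], [[0, 0, 0], [0, -0.06, 0], 1], [[0, 0, 0], [0, -0.095, 0], 1], [[0, 0, 0], [0, -0.13, 0], 1], [[0, 0, 0], [0, -0.16, 0], 1], [[0, 0, 0], [0, -0.175, 0], 1], [[0, 0, 0], [0, -0.175, 0], 1]]'

```text
time: 27.47
eef_pos: [0.4293, -0.4259, 0.1553]
tcp_rot: [-0.108, 0.696, -0.468, 0.533]
contact_force: [0.6, -0.1, 1.1]
opening: 0.999
```

```bash
python3 - <<'E'
from rel2 import *
s=ctrl.get_state();print(s["eef_pos"],s["contact_force"],s["opening"])
c=snap("wrist","w34");crop(c,"w34c",180,80,440,330,2.3)
c=snap("top","t34");crop(c,"t34c",400,225,490,315,7)
c=snap("scene","s34");crop(c,"s34c",230,130,320,210,7)
E
```

```text
[ 0.4293 -0.4259  0.1553] [ 0.563  -0.1406  1.0585] 0.9985349070863587
```

View pics/w34.png

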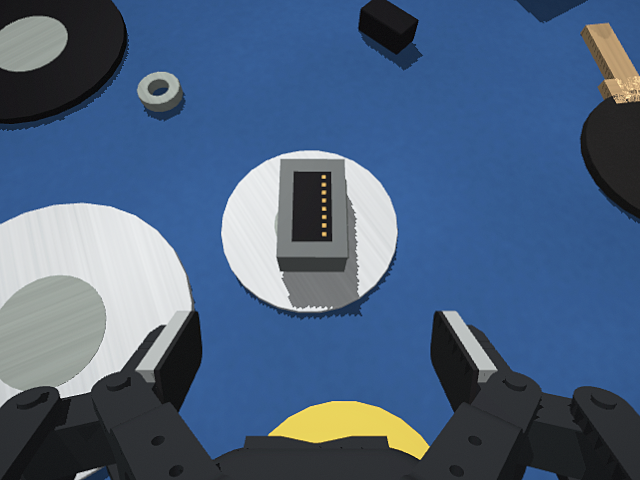

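View pics/t34c.png

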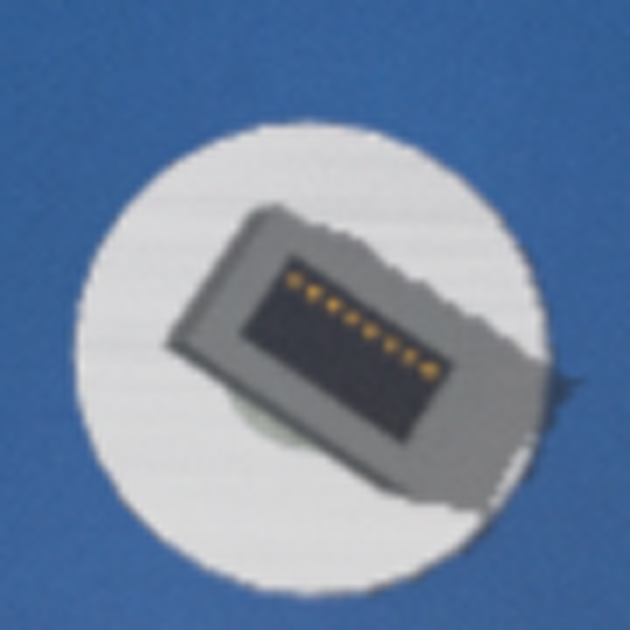

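View pics/s34c.png

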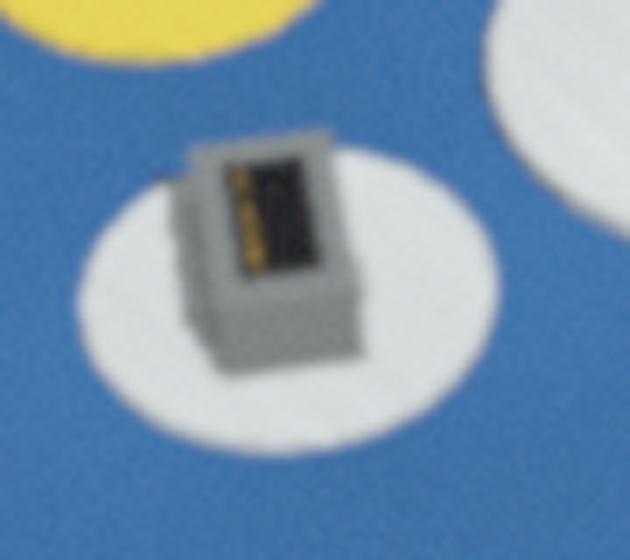

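```bash
python3 - <<'E'
from rel2 import *
c=load("w34");P=pts(c)
A=np.array([atz(c,u-.5,v-.5,.042) for u,v in [(281,159),(344.5,159),(348.5,258.5),(277,258.5)]])
print(np.linalg.norm(np.roll(A,-1,0)-A,axis=1),"carrier",A.mean(0))
g=cv2.cvtColor(c["pixels"],cv2.COLOR_BGR2HSV);m=((g[...,1]<60)).astype(np.uint8);m[:, :205]=0;m[320:]=0;m[:140]=0
k,l,s,ce=cv2.connectedComponentsWithStats(m);i=l[230,250]
q=cv2.findContours((l==i).astype(np.uint8),cv2.RETR_EXTERNAL,cv2.CHAIN_APPROX_NONE)[0][0][:,0]
q=q[(q[:,1]<250)]  # upper/side: top rim visible
X=np.array([atz(c,a,b,.006) for a,b in q])
from scipy.optimize import least_squares
r=least_squares(lambda t:np.hypot(X[:,0]-t[0],X[:,1]-t[1])-t[2],[.485,-.334,.075],loss='soft_l1',f_scale=.001);print("disc",r.x)
for u,v in [(290,165),(338,165),(285,250),(340,250),(312,165),(312,250)]: print(P[v,u].round(4))
c=load("t34")
A=np.array([atz(c,400+u/7-.43,225+v/7-.43,.042) for u,v in [(275,205),(180,345),(245,332),(290,257),(452,360),(405,442)]]);print(A,"label ctr",A[2:].mean(0))
c0=load("w34")
L=np.array([atz(c0,u-.5,v-.5,.042) for u,v in [(293,171.5),(331,171.5),(333,241.5),(291.5,241.5)]]);print("label wrist",L.mean(0))
E
```

```text
[0.0511 0.0849 0.0518 0.0848] carrier [ 0.4857 -0.3371  0.042 ]
disc [ 0.4838 -0.3349  0.0742]
[ 0.4905 -0.296   0.0404]
[ 0.5225 -0.3174  0.0419]
[ 0.4495 -0.3571  0.0421]
[ 0.4834 -0.3785  0.042 ]
[ 0.505  -0.3061  0.0417]
[ 0.4663 -0.3673  0.0412]
[[ 0.5307 -0.3129  0.042 ]
 [ 0.4871 -0.2841  0.042 ]
 [ 0.4916 -0.3039  0.042 ]
 [ 0.5149 -0.3176  0.042 ]
 [ 0.4846 -0.3673  0.042 ]
 [ 0.4592 -0.353   0.042 ]] label ctr [ 0.4876 -0.3355  0.042 ]
label wrist [ 0.4857 -0.3362  0.042 ]
```

```bash
python3 - <<'E'
from h import *
a=load("top0")["pixels"];b=load("t34")["pixels"]
cv2.imwrite("pics/cmp.png",cv2.resize(np.hstack([a[60:400,100:620],b[60:400,100:620]]),(800,262)))
cv2.imwrite("pics/t34f.png",b)
s=ctrl.get_state();print(s["time"],np.abs(s["dq"]).max())
E
```

```text
27.6167 0.01954349222495799
```

View pics/t34f.png

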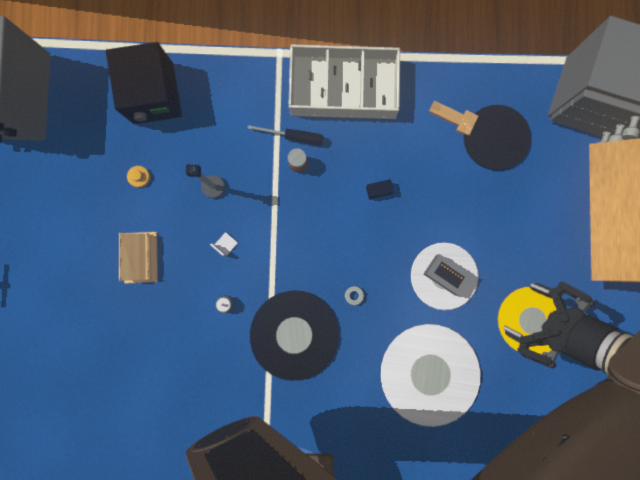

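All the other objects sit at the same pixels as in the first top picture. The carrier lies label (base) up on the smaller white disc. Handing in.

```bash
python3 -c "
from plant import ctrl
print(ctrl.sign_off())"
```

```text
the job is handed in; nothing more can be done
None
```

The job is done and handed in at 27.6 s. The board is in the shut carrier, and the carrier lies lid down on the smaller white disc.

**What I did:**
- Gripped the board by its heat sink with 28 N, laid it in the tray and shut the lid with the closed fingers while the carrier stood upright.
- Gripped the carrier, stood it on its end on the disc, regripped from the base side and laid it lid down.

**What went wrong:** on the first insertion the board's far edge caught on the hinge-side rim, with about 20 N of contact. The board turned about 18° in the grip. I lifted it, shifted it and inserted it again near edge first. After release it measured flat in the tray, with its top face at about 8 mm.

**Last checks:**
- **Lid and lie:** before turning over, the lid top measured 35–36 mm, so it was shut. On the disc the upward face measured about 42 mm, as it should with 6 mm of disc under a shut 36 mm block. I could not see the board inside after the lid was shut.
- **Centring:** the wrist and top cameras both put the carrier about 3 mm from the disc's centre. They differ by about 2 mm on where the carrier is, which is within their calibration.
- **Other objects:** by eye, all appear unmoved in the top pictures from before and after.
- **Release:** the gripper was clear of everything when I handed in.

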